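Lock the oven-cleaning tablets away in their child-resistant tub

ROBOT

A 7-joint arm with a two-finger parallel gripper is mounted at the origin on the work surface. World frame = base frame: x ahead of the robot, y to its left, z up, the work surface at z = 0. Lengths are in m, angles in rad, forces in N, time in s.
With the tool pointing down it reaches from about 0.425 to 0.875 m from the base axis. Payload 4.7 kg.
Tool frame: the origin (TCP) lies between the finger pads; the fingertips stand 8 mm ahead of it and the grasp point (between the pads) lies 11 mm behind it; z points along the fingers, y is the direction in which the jaws open and shut (so a half turn about z gives the same grasp; the last joint's range is limited). The gripper opens to 87 mm and grips with 3 to 60 N. Pads are 19 mm wide; open, the fingers measure 117 mm over their backs; the gripper's body (75 mm by 190 mm) begins 51 mm behind the grasp point.
Start: joints at [1.34, 0.321, -0.07, 1.45, 0.023, 1.371, -0.057], TCP at [0.158, -0.631, 0.204] pointing down, gripper open.
Joint ranges: [-2.86, 2.86], [-0.3, 2.09], [-1.38, 1.24], [0.06, 2.45], [-1.56, 4.7], [0.09, 2.05], [-2.69, 2.69]. Speed limits (rad/s): [2.57, 2.57, 3.14, 3.14, 3.14, 3.14, 3.14].

INTERFACE

Orientations are given as a rotation vector (axis times angle).
In Python, from bench import ctrl, optics, ticket gives the robot as it stands.
- The arm moves only by the tool play_rows, never from a script. Its argument "motion" is a list of rows, each a list of 5 numbers: the closure, from 0 (fully open) to 1 (shut), then the shift along the tool's x, y, z in cm, then the turn about the tool's z in rad. In form: [[jaw, tx, ty, tz, spin], ...]. A call has 1 to 20 rows; each row shifts and turns the commanded pose from where the row before left it, along the tool's axes as they then stand; what a row does not reach is not made up. A row lasts 1/8 s, in which the tool goes at most 62.5 mm and 10.7 degrees, less where a joint would pass 70% of its speed; a pose out of reach is approached as far as the arm can. A call is refused whole if a number of a shift passes 6.25 or a number of a turn 0.188, either way. A call with a gripper value outside its range is refused whole. The fingers move at their own pace and stop on an object; "force" is the grip in N (left out, the last holds). Time passes only in rows, so rows that do not move let the fingers close. It gives the time, the measured TCP pose, the force and the opening at its end, in the units of the state.
- ctrl.get_state(): the state, without advancing time (a new reading comes with each control period).
- optics.get_image(name): name is "scene" or "top" or "wrist"; returns the picture (420x560x3 uint8, red, green, blue); there is no depth.
- optics.calibration(name): a dict with "K" (3x3 intrinsics, pixels), "distortion" ([k1, k2, p1, p2, k3] as OpenCV has them; the pictures are not rectified), "pose" (4x4, takes a point from camera to world coordinates); the wrist camera has in their place "hand_eye" (4x4, takes a point from camera to tool coordinates, whose origin is the TCP and whose axes are the flange's). Camera axes: x right, y down, z forward; pixel columns grow to the right and rows downward; lengths in m; the calibration is good to about 2 mm. A picture is of the moment at which its call begins: read the wrist's pose just before it. calibration takes no time and is no camera call.
- ticket.close_job(): hands the job in, once; it reports no verdict.
The state is a dict: "time": time; "joint_positions": joint angles; "qd": joint speeds; "joint_torque": joint torques, N m; "position": TCP position; "tool_rot": TCP orientation; "ft_force": force on the tool from outside, world axes, zero at the start; "torque": the same for the moment, N m; "grip_width": opening from 0.0 (shut) to 1.0 (fully open).
Only numpy, scipy, OpenCV 4.12 (cv2) and the standard library are available. Lean on these libraries where they do the work, as an engineer would, in place of code of your own. Each camera call takes 0.05 s, during which the arm holds its last target.

TASK

Oven-cleaning tablets were left lying on the bakery bench, and a proofing basket stands on top of their tub. Nest the basket upright in the empty basket on the bench, take the child-resistant cap off the tub (press it down hard while turning it anticlockwise) and stand it aside, put every loose tablet into the tub, then put the cap back on and lock it (press down and turn clockwise until it springs up into its catch). Leave the drink bottle, the steel bowl and the dough scraper where they are.

Things in the scene. Friction and masses are not known exactly. Their poses are not given: they have to be found in the camera images.
- tub: White round tub, 90 mm across, held upright in a steel clamp screwed to the bench: it neither moves nor turns. Origin on the bench under its axis, z up, x towards the red (locked) mark on its shoulder; the green (open) mark is 60 degrees anticlockwise. Clamp foot 130 x 110 x 4 mm. Shoulder 87 mm up; above it a neck 50 mm across with three hooks (60 mm across over them), rim at 115 mm.
- tub_mouth (a point): Centre of the tub's round mouth (41 mm clear), level with the rim, 115 mm above the bench; axes as the tub. A locked cap has its middle 4.5 mm above this point, an unlocked one 8.5 mm or more. Tablets inside lie below the shoulder.
- cap_mid (a point): Red push-and-turn cap: 68 mm across, 37 mm high, 60 g; this point is half-way up. z up, x along the white pointer on top. Grip it by the solid crown, its upper 11 mm; the skirt is hollow, with three lugs, so every 120 degrees is the same. Starts locked on the neck: pointer at the red mark within 4 degrees. A spring inside lifts it with 9 N when locked and 0.7 N more per mm pressed (9 mm at most).
- tub_lock (a point): Red mark on the shoulder, 38 mm from the axis: where the pointer (or a place 120 degrees from it) stands when locked. To close: from the green mark, press the cap until its middle is 1.5 to 4 mm below the tub mouth, turn it 60 degrees clockwise while down (a stop ends the turn 5 degrees past the mark), let it rise into its catch.
- tub_open (a point): Green mark on the shoulder, 38 mm from the axis. To open: press the locked cap 6 to 8.5 mm down (13 to 15 N), turn it anticlockwise (from above) 35 to 90 degrees while down (at 60 the pointer is here), lift it off. To put on: lower it with the pointer here (or 120 degrees on; 25 degrees off still enters); its spring meets the rim with the cap's middle 8.5 mm above the mouth.
- basket_mid (a point): Loose round proofing basket of ridged cane, open at the top: 116 mm across at the base, 148 mm at the rim, 60 mm high, wall 7 mm thick leaning outwards by 15 degrees, floor 7 mm; about 110 g. This point is on its axis half-way up (30 mm above its underside), z up. It starts standing upright on the cap, its underside 138 mm above the bench. Can be pinched by the rim.
- rest: The same kind of basket, empty, standing on the bench and fixed to it; origin on its axis at its underside. The loose basket nests in it: nested, the loose one's underside stands 27 to 40 mm above the bench.
- mat: Thin grey mat, 250 (x) x 150 (y) x 3 mm, fixed on the bench; the loose tablets lie on it at the start. Origin at its centre on the bench.
- drink_mid (a point): Drink bottle with a green cap, 60 mm across, 190 mm high, standing on the bench; this point is half-way up. To be left alone.
- bowl: Small steel bowl, 110 mm across at the rim, 50 mm high; origin at the centre of its underside. To be left alone.
- scraper_mid (a point): Dough scraper lying flat: steel blade 75 x 120 mm with a wooden grip 25 mm thick, 122 mm long, along its y; this point is above the blade next to the grip, 12.5 mm up. To be left alone.
- tablet0_mid (a point): Oven-cleaning tablet: a hard block, blue with a pale underside, 24 (x) x 18 (y) x 12 (z) mm, 11 g; this point is its centre. Lies flat on the mat at the start, or is absent (three to five are present).
- tablet1_mid (a point): Oven-cleaning tablet: a hard block, blue with a pale underside, 24 (x) x 18 (y) x 12 (z) mm, 11 g; this point is its centre. Lies flat on the mat at the start, or is absent (three to five are present).
- tablet2_mid (a point): Oven-cleaning tablet: a hard block, blue with a pale underside, 24 (x) x 18 (y) x 12 (z) mm, 11 g; this point is its centre. Lies flat on the mat at the start, or is absent (three to five are present).
- tablet3_mid (a point): Oven-cleaning tablet: a hard block, blue with a pale underside, 24 (x) x 18 (y) x 12 (z) mm, 11 g; this point is its centre. Lies flat on the mat at the start, or is absent (three to five are present).
- tablet4_mid (a point): Oven-cleaning tablet: a hard block, blue with a pale underside, 24 (x) x 18 (y) x 12 (z) mm, 11 g; this point is its centre. Lies flat on the mat at the start, or is absent (three to five are present).
There are look-alikes about, which are no part of the job. Leave any purple look-alike of the rest alone. Leave any red look-alike of the part that bears basket_mid alone.

How it is judged:
By the outcome, as a careful person would: the job done as asked, in the order asked, and still so for the second after the job is handed in, with the robot touching nothing.
Of tablet0, tablet1, tablet2, tablet3, tablet4 only 3 to 5 are there at a start; the rules pass over those that are not, and their reading is None.
At some moment in a run one of tablet0, tablet1, tablet2, tablet3, tablet4 may be knocked a few centimetres aside while the robot is not near it.
Once in a run the grip may slacken for a moment while it holds something.
It also fails if it takes over 208 s, if anything falls off the work surface, if the arm or the gripper's body presses on something with over 40 N, if the wrist force passes 120 N, or if a joint passes its speed limit or range.

## Working session

There is one attempt and no reset: what is moved stays moved. The work goes in short steps, Python scripts to look and compute and a tool call to move; the robot and the scene stay as the last step left them, time stands still between calls to the robot, and variables do not carry over. Pictures are saved under pics/ and viewed, and the job is handed in when it is done.

Besides the shell and the picture viewer there is one more tool, called after "Request:" as a command line: name --pt "numbers of a row" for each row, then --argument value for the rest. play_rows: Moves the arm, as the interface text tells. Its arguments: {"type":"object","properties":{"motion":{"type":"array"},"force":{"type":"number"}},"required":["motion"]}

```bash
ls; mkdir -p pics
python3 - <<'E'
from bench import ctrl, optics, ticket
import cv2
s=ctrl.get_state(); print(s)
for n in ["scene","top","wrist"]:
    im=optics.get_image(n); cv2.imwrite(f"pics/{n}0.png",im[:,:,::-1])
    c=optics.calibration(n); print(n,{k:(v.tolist() if hasattr(v,'tolist') else v) for k,v in c.items()})
E
```

```text
pics
{'time': 0.0, 'joint_positions': array([ 1.34009159,  0.32178876, -0.07006163,  1.4517001 ,  0.02261443,
        1.37078735, -0.05690215]), 'qd': array([-8.94279487e-06,  1.57122000e-04,  5.89270920e-05, -8.50247004e-04,
       -4.47219503e-04,  4.22467417e-04, -2.17109406e-03]), 'joint_torque': array([ 8.12949452e-06, -4.91282558e+01, -4.03899942e-01, -3.12527525e+01,
       -6.38879905e-02,  4.36024368e-02,  1.91477634e-04]), 'position': array([ 0.15732362, -0.63005802,  0.202571  ]), 'tool_rot': array([-3.11623548e+00, -3.83366725e-01,  5.51731248e-04]), 'ft_force': array([-0.36756813,  0.19579344, -0.03961629]), 'torque': array([-0.02285478, -0.02555606,  0.01724917]), 'grip_width': 0.9986746733976999}
scene {'K': [[382.03635809424844, 0.0, 279.87241871102367], [0.0, 382.03635809424844, 212.0220815672413], [0.0, 0.0, 1.0]], 'distortion': [-0.04009361494346903, 0.0, 0.0, 0.0, 0.0], 'pose': [[0.7654924890485763, 0.4781892425810488, -0.43053025153870217, 0.9336323101741009], [0.6432674873797227, -0.5530264052804436, 0.5294985691602656, -0.5113528086699639], [0.01510592236156279
[... 354 characters left out ...]
8401866], [-0.999789450852148, -0.020519462599267336, 7.49626417550761e-05, 0.0029431684762070472], [0.0013145033269815812, -0.06769266893724311, -0.9977053546278862, 1.166099147245178], [0.0, 0.0, 0.0, 1.0]]}
wrist {'K': [[350.32263427175405, 0.0, 280.7513011657357], [0.0, 350.32263427175405, 209.9018099497733], [0.0, 0.0, 1.0]], 'distortion': [-0.009838408402180131, 0.0, 0.0, 0.0, 0.0], 'hand_eye': [[1.4514878201301427e-05, -0.9636134128437809, -0.26729981364916205, 0.07340349984706931], [0.9999999951676618, -1.2003268361212426e-05, 9.757353799059495e-05, 0.0005057482413857173], [-9.723164134257744e-05, -0.26729981377374734, 0.9636134080130502, -0.18109119344218758], [0.0, 0.0, 0.0, 1.0]]}
```

View pics/scene0.png

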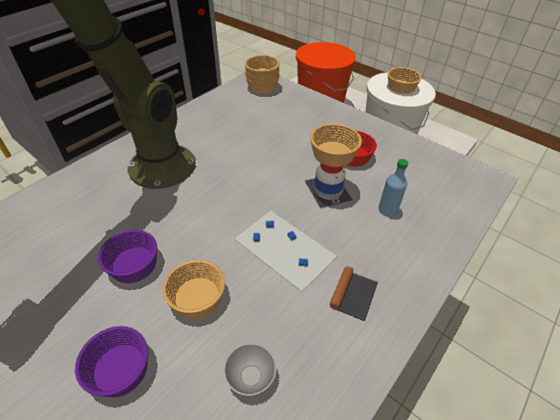

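View pics/top0.png

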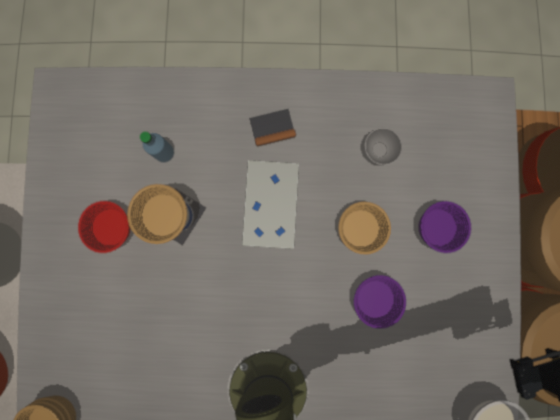

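View pics/wrist0.png

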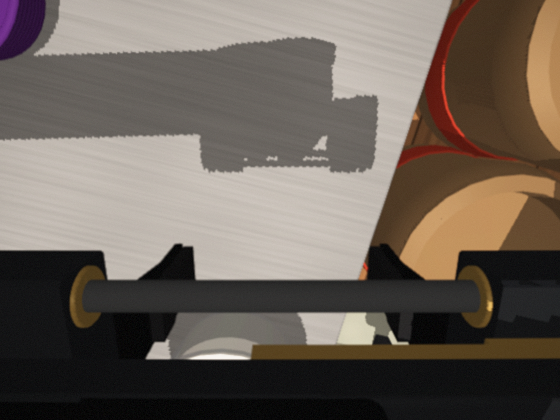

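The top view shows the loose tan basket at (160,214) on the tub, and the empty tan basket at (364,228), which is the rest. The look-alikes are purple at (445,227) and (380,301) and red at (104,227). There are four tablets on the mat, at (275,179), (256,206), (259,232) and (280,231). Next I'll measure them.

```bash
cat > h.py <<'E'
from bench import ctrl, optics, ticket
import cv2, numpy as np
from scipy.spatial.transform import Rotation as R
def T_tool(s):
    T=np.eye(4); T[:3,:3]=R.from_rotvec(s['tool_rot']).as_matrix(); T[:3,3]=s['position']; return T
def grab(n,fn=None):
    s=ctrl.get_state(); im=optics.get_image(n); c=optics.calibration(n)
    P=c['pose'] if 'pose' in c else T_tool(s)@np.array(c['hand_eye'])
    if fn: cv2.imwrite('pics/'+fn,im[:,:,::-1])
    return im,(np.array(c['K']),np.array(c['distortion']),np.array(P))
def cast(px,cam,z):
    K,d,P=cam
    u=cv2.undistortPoints(np.float64(px).reshape(-1,1,2),K,d).reshape(-1,2)
    r=np.c_[u,np.ones(len(u))]@P[:3,:3].T
    t=(z-P[2,3])/r[:,2]
    return P[:3,3]+r*t[:,None]
def proj(pts,cam):
    K,d,P=cam; Q=np.linalg.inv(P)
    return cv2.projectPoints(np.float64(pts).reshape(-1,1,3),cv2.Rodrigues(Q[:3,:3])[0],Q[:3,3],K,d)[0].reshape(-1,2)
def hsv(im): return cv2.cvtColor(im,cv2.COLOR_RGB2HSV)
def blobs(m,amin):
    cs,_=cv2.findContours(m.astype(np.uint8),cv2.RETR_EXTERNAL,cv2.CHAIN_APPROX_NONE)
    return [c for c in cs if cv2.contourArea(c)>=amin]
def circ(pts):
    A=np.c_[2*pts[:,:2],np.ones(len(pts))]; b=(pts[:,:2]**2).sum(1)
    for _ in range(5):
        x=np.linalg.lstsq(A,b,rcond=None)[0]; c=x[:2]; r=np.sqrt(x[2]+c@c)
        e=np.hypot(*(pts[:,:2]-c).T)-r; 
    return c,r,e.std()
def st():
    s=ctrl.get_state(); M=R.from_rotvec(s['tool_rot']).as_matrix()
    print('t',round(s['time'],2),'p',np.round(s['position'],4),'yaw_x',round(np.degrees(np.arctan2(M[1,0],M[0,0])),2),'zax',np.round(M[:,2],3),'F',np.round(s['ft_force'],1),'w',round(s['grip_width'],3))
    return s,M
def go(x,y,s=None):
    "shift in tool axes (cm) to bring TCP to x,y"
    s=s or ctrl.get_state(); M=R.from_rotvec(s['tool_rot']).as_matrix()
    d=np.array([x,y,s['position'][2]])-s['position']; return (M.T@d)*100
E
python3 - <<'E'
from h import *
s,M=st(); print(M.round(3))
im,cam=grab('top','top1.png'); H=hsv(im)
blue=(H[...,0]>100)&(H[...,0]<125)&(H[...,1]>130)
for c in blobs(blue,15):
    r=cv2.minAreaRect(c); b=cv2.boxPoints(r); w=cast(b,cam,.015)
    print('blue',np.round(r[0],1),cv2.contourArea(c),cast([r[0]],cam,.015)[0].round(4),np.hypot(*(w[1]-w[0])[:2]).round(4),np.hypot(*(w[2]-w[1])[:2]).round(4))
tan=(H[...,0]>8)&(H[...,0]<25)&(H[...,1]>90)
cv2.imwrite('pics/tan.png',tan*255)
for c in blobs(tan,600):
    c=cv2.convexHull(c)
    x,y=c.reshape(-1,2).mean(0)
    for z in (.06,.198):
        p=cast(c.reshape(-1,2).astype(float),cam,z); cc,r,e=circ(p); print('tan',x.round(),y.round(),z,cc.round(4),r.round(4),e.round(4))
E
```

```text
t 0.15 p [ 0.1574 -0.6302  0.2028] yaw_x 14.03 zax [-0.     0.001 -1.   ] F [ 0.2 -0.3  0.2] w 1.0
[[ 0.97   0.242 -0.   ]
 [ 0.242 -0.97   0.001]
 [-0.    -0.001 -1.   ]]
blue [258.3 231.8] 16.5 [0.452  0.0368 0.015 ] 0.0101 0.0162
blue [274.6 178.6] 15.0 [ 0.6067 -0.007   0.015 ] 0.0105 0.0162
tan 48.0 406.0 0.06 [-0.1184  0.6181] 0.097 0.0061
tan 48.0 406.0 0.198 [-0.0497  0.5413] 0.0849 0.0054
tan 363.0 228.0 0.06 [ 0.4692 -0.2577] 0.0726 0.0004
tan 363.0 228.0 0.198 [ 0.4646 -0.2252] 0.0635 0.0003
tan 155.0 212.0 0.06 [0.4959 0.3195] 0.0836 0.001
tan 155.0 212.0 0.198 [0.4879 0.28  ] 0.0732 0.0009
tan 535.0 233.0 0.06 [ 0.4677 -0.7616] 0.3586 0.0048
tan 535.0 233.0 0.198 [ 0.4633 -0.6662] 0.3139 0.0042[ WARN:0@0.873] global loadsave.cpp:1063 imwrite_ Unsupported depth image for selected encoder is fallbacked to CV_8U.
```

Run:
```python
import cv2
a=cv2.imread('pics/top0.png')
cv2.imwrite('pics/c1.png',cv2.resize(a[170:260,60:420],None,fx=2.2,fy=2.2,interpolation=2))
b=cv2.imread('pics/scene0.png')
cv2.imwrite('pics/c2.png',cv2.resize(b[110:310,220:420],None,fx=3,fy=3,interpolation=2))
```

```text
(no output)
```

View pics/c2.png

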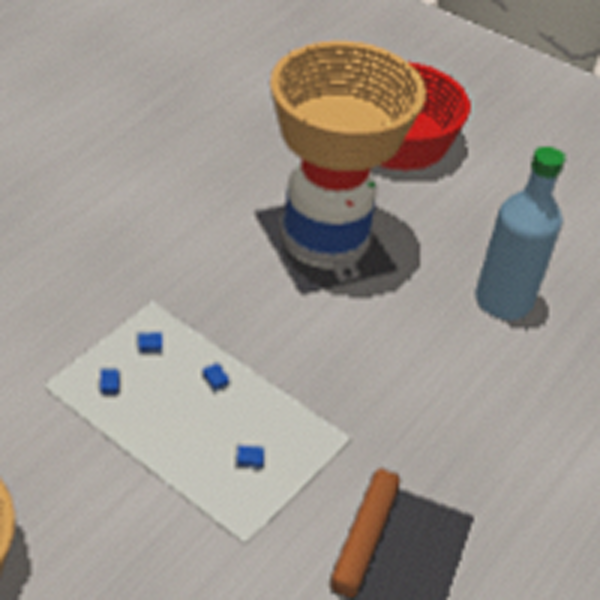

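View pics/c1.png

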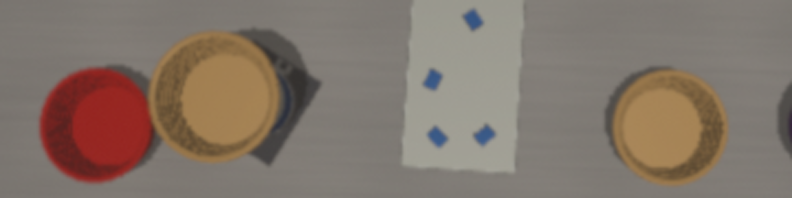

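The loose basket comes out at (0.488, 0.280) on the z=0.198 plane with rim r=73 mm, where 74 is expected. The rest is at (0.469, -0.258) with r=72.6 mm. Both are tan and the right size. The scene crop shows the tan basket standing on the tub, with the red look-alike on the bench beside it. I'll move towards the basket now.

Request:
play_rows --pt "0 0 0 -1 0.1224" --pt "0 0 0 -1 0.1224" --pt "0 4.4 -3.5 -0.6 0" --pt "0 4.4 -3.5 -0.6 0" --pt "0 4.4 -3.5 -0.6 0" --pt "0 4.4 -3.5 -0.6 0" --pt "0 4.4 -3.5 -0.6 0" --pt "0 4.4 -3.5 -0.6 0" --pt "0 2.1 -5.3 0 0" --pt "0 2.1 -5.3 0 0" --pt "0 2.1 -5.3 0 0" --pt "0 2.1 -5.3 0 0" --pt "0 2.1 -5.3 0 0" --pt "0 2.1 -5.3 0 0" --pt "0 2.1 -5.3 0 0" --pt "0 -1.2 -5.0 0 0" --pt "0 -1.2 -5.0 0 0" --pt "0 0 0 0 0" --force 30

```text
time: 2.45
position: [0.5432, 0.0563, 0.2601]
tool_rot: [-3.14, -0.014, -0.001]
ft_force: [-0.7, -1.2, 0.7]
grip_width: 1.003
```

Run:
```python
from h import *
s,M=st(); print(s['joint_positions'].round(2))
im,cam=grab('wrist','w1.png'); H=hsv(im)
print(cam[2].round(3))
print('to pinch',go(.488,.349).round(2))
```

```text
t 2.45 p [0.5432 0.0563 0.2601] yaw_x 0.53 zax [ 0.     0.001 -1.   ] F [-0.7 -1.2  0.7] w 1.003
[ 0.42  0.11 -0.62  1.61  0.07  1.44 -1.76]
[[ 0.009 -0.964 -0.267  0.617]
 [-1.    -0.009 -0.001  0.056]
 [-0.001  0.267 -0.964  0.441]
 [ 0.     0.     0.     1.   ]]
to pinch [-5.460e+00 -2.966e+01 -1.000e-02]
```

View pics/w1.png

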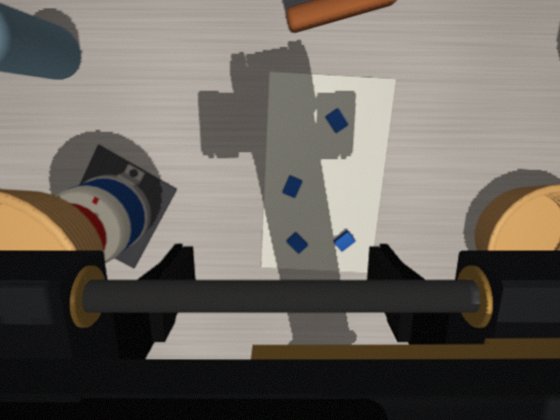

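The wrist view shows the tablets at (336,121), (292,187), (297,243) and (345,240), and the tub's red mark near (95,200). Next I'll hover over the +y side of the basket rim.

Request:
play_rows --pt "0 -0.91 -4.94 0 0" --pt "0 -0.91 -4.94 0 0" --pt "0 -0.91 -4.94 0 0" --pt "0 -0.91 -4.94 0 0" --pt "0 -0.91 -4.94 0 0" --pt "0 -0.91 -4.94 0 0" --pt "0 0 0 0 0"

```text
time: 3.38
position: [0.4881, 0.3503, 0.2592]
tool_rot: [-3.14, -0.009, 0.003]
ft_force: [0.0, 0.7, -0.3]
grip_width: 0.999
```

Run:
```python
from h import *
s,M=st(); print(s['joint_positions'].round(2))
im,cam=grab('scene','s1.png'); cv2.imwrite('pics/s1c.png',cv2.resize(im[60:260,220:460,::-1],None,fx=3,fy=3,interpolation=2))
print('to pinch',go(.488,.349).round(2))
```

```text
t 3.38 p [0.4881 0.3503 0.2592] yaw_x 0.34 zax [-0.002  0.002 -1.   ] F [ 0.   0.7 -0.3] w 0.999
[-0.    0.28 -0.81  1.47  0.2   1.47 -2.38]
to pinch [-0.18 -0.17  0.  ]
```

View pics/s1c.png

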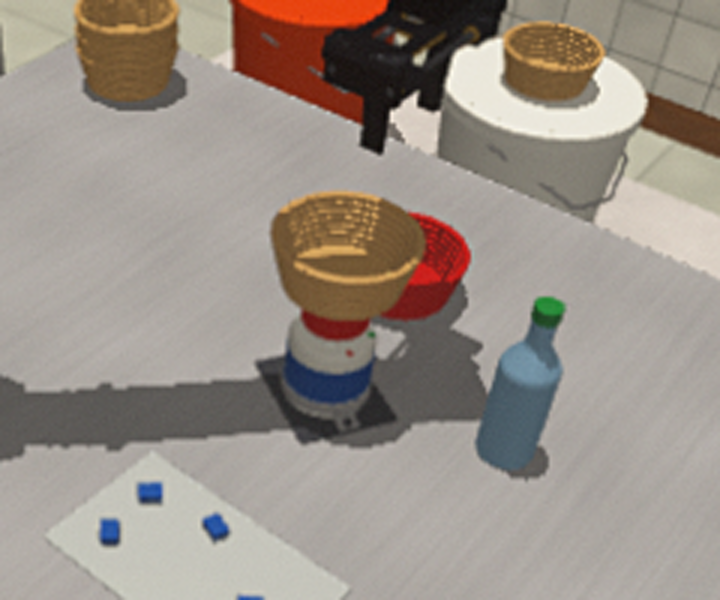

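Run:
```python
from h import *
for i in range(3): s,M=st()
im,cam=grab('scene')
print(proj([[.488,.35,.251],[.488,.35,.198],[.488,.28,.198]],cam).round(0), [(x-220)*3 for x in ()])
im,cam=grab('top','t2.png'); print(proj([[.488,.35,.251],[.488,.28,.198]],cam).round(0))
```

```text
t 3.42 p [0.4898 0.3473 0.259 ] yaw_x 0.11 zax [-0.001 -0.    -1.   ] F [-1.2 -1.   0.2] w 1.0
t 3.42 p [0.4898 0.3473 0.259 ] yaw_x 0.11 zax [-0.001 -0.    -1.   ] F [-1.2 -1.   0.2] w 1.0
t 3.42 p [0.4898 0.3473 0.259 ] yaw_x 0.11 zax [-0.001 -0.    -1.   ] F [-1.2 -1.   0.2] w 1.0
[[352. 111.]
 [349. 127.]
 [336. 137.]] []
[[120. 211.]
 [157. 213.]]
```

View pics/t2.png

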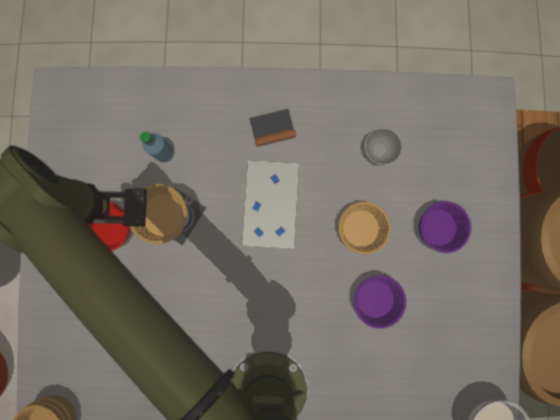

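Request:
play_rows --pt "0 0 0 2.5 0" --pt "0 0 0 2.5 0" --pt "0 0 0 2.5 0" --pt "0.3 0 0 0 0" --pt "0.6 0 0 0 0" --pt "0.8 0 0 0 0" --pt "1 0 0 0 0" --pt "1 0 0 0 0" --pt "1 0 0 0 0" --pt "1 0 0 0 0" --pt "1 0 0 0 0" --force 25

```text
time: 4.9
position: [0.4899, 0.3468, 0.1846]
tool_rot: [3.142, 0.0, -0.0]
ft_force: [0.5, -0.6, -0.5]
grip_width: 0.168
```

Run:
```python
from h import *
s,M=st(); print(s['joint_positions'].round(2))
im,cam=grab('scene'); cv2.imwrite('pics/s2c.png',cv2.resize(im[60:260,220:460,::-1],None,fx=3,fy=3,interpolation=2))
```

```text
t 4.9 p [0.4899 0.3468 0.1846] yaw_x 0.01 zax [-0. -0. -1.] F [ 0.5 -0.6 -0.5] w 0.168
[-0.    0.32 -0.8   1.59  0.23  1.34 -2.4 ]
```

View pics/s2c.png

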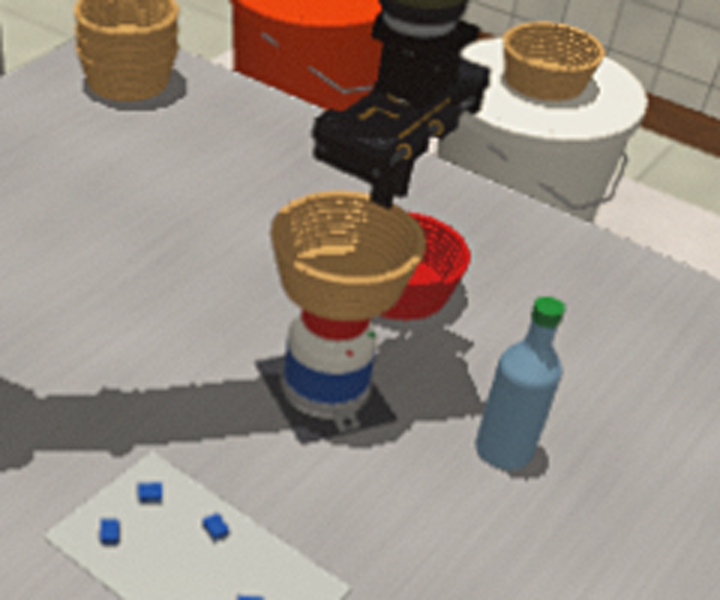

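The grip is at 14.6 mm, which matches the slanted wall. I'll lift.

Request:
play_rows --pt "1 0 0 -0.5 0" --pt "1 0 0 -0.5 0" --pt "1 0 0 -1 0" --pt "1 0 0 -1 0" --pt "1 0 0 -1 0" --pt "1 0 0 0 0" --force 30

```text
time: 5.7
position: [0.4904, 0.3472, 0.2258]
tool_rot: [-3.141, -0.0, -0.003]
ft_force: [0.2, -0.4, -0.8]
grip_width: 0.004
```

Run:
```python
from h import *
s,M=st(); print(s['joint_positions'].round(2))
im,cam=grab('scene'); cv2.imwrite('pics/s3c.png',cv2.resize(im[60:260,220:460,::-1],None,fx=3,fy=3,interpolation=2))
```

```text
t 5.7 p [0.4904 0.3472 0.2258] yaw_x 0.0 zax [ 0.002  0.001 -1.   ] F [ 0.2 -0.4 -0.8] w 0.004
[ 0.    0.3  -0.81  1.53  0.22  1.41 -2.39]
```

View pics/s3c.png

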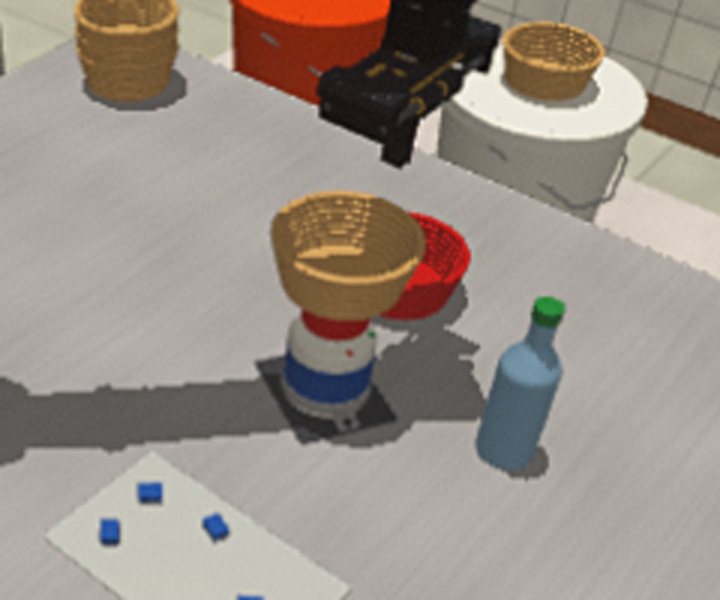

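The jaws shut to 0.004 and the basket did not move, so the pinch missed. I'll check the basket position across both views, and the jaw pace.

Run:
```python
from h import *
im,cam=grab('scene','s4.png'); imt,camt=grab('top','t4.png')
print('tcp/tips proj scene',proj([[.490,.347,.176],[.490,.347,.218]],cam).round(1))
v=im.copy()
for c,col in (((.488,.280),(255,0,0)),):
    for z,r in ((.198,.074),(.138,.058)):
        a=np.linspace(0,2*np.pi,60); P=np.c_[c[0]+r*np.cos(a),c[1]+r*np.sin(a),0*a+z]
        for p in proj(P,cam): cv2.circle(v,tuple(int(round(t)) for t in p),0,col,-1)
        for p in proj(P,camt): cv2.circle(imt,tuple(int(round(t)) for t in p),0,col,-1)
p=proj([[.490,.347,.218]],cam)[0]; cv2.drawMarker(v,tuple(int(t) for t in p),(0,255,0),0,7,1)
cv2.imwrite('pics/o1.png',np.hstack([cv2.resize(v[90:190,290:390,::-1],None,fx=4,fy=4,interpolation=0),cv2.resize(imt[160:260,100:200,::-1],None,fx=4,fy=4,interpolation=0)]))
```

```text
tcp/tips proj scene [[348.  133.5]
 [350.1 121.4]]
```

View pics/o1.png

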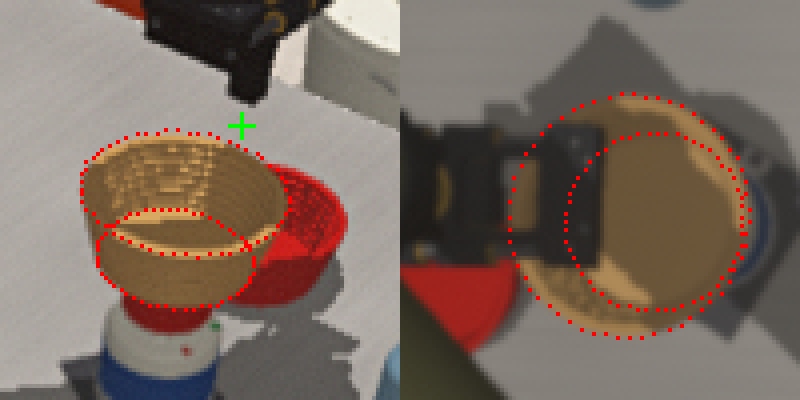

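Run:
```python
from h import *
s,M=st()
im,cam=grab('wrist','w4.png'); T=T_tool(s)
pt=lambda a:(np.c_[np.array(a),np.ones(len(a))]@T.T)[:,:3]
print('wrist tips', proj(pt([[0,0,.008],[.0095,0,.008],[-.0095,0,.008],[0,0,-.011]]),cam).round(0))
imt,camt=grab('top')
B=[[.0375,.095,-.062],[.0375,-.095,-.062],[-.0375,.095,-.062],[-.0375,-.095,-.062]]
print('body top',proj(pt(B),camt).round(0))
print('tips top',proj(pt([[0.0095,0.015,.008],[-.0095,-.015,.008]]),camt).round(0))
ims,cams=grab('scene'); print('body scene',proj(pt(B),cams).round(0)); print(proj(pt([[.0095,.015,.008],[.0095,-.015,.008],[-.0095,.015,.008]]),cams).round(0))
cv2.imwrite('pics/o2.png',np.hstack([cv2.resize(ims[60:160,290:390,::-1],None,fx=4,fy=4,interpolation=0),cv2.resize(imt[150:250,60:160,::-1],None,fx=4,fy=4,interpolation=0)]))
```

```text
t 5.85 p [0.4898 0.3466 0.2243] yaw_x 0.0 zax [-0. -0. -1.] F [0.1 0.1 0.4] w 0.005
wrist tips [[280. 245.]
 [280. 229.]
 [280. 260.]
 [280. 258.]]
body top [[159. 194.]
 [ 76. 192.]
 [157. 227.]
 [ 74. 225.]]
tips top [[134. 208.]
 [121. 215.]]
body scene [[346. 120.]
 [383.  92.]
 [323. 109.]
 [360.  83.]]
[[350. 125.]
 [355. 121.]
 [344. 123.]]
```

View pics/w4.png

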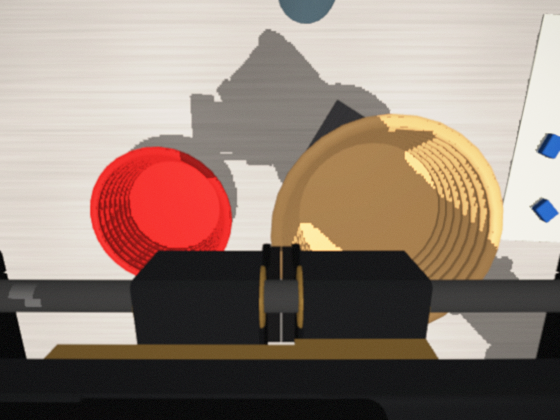

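View pics/o2.png

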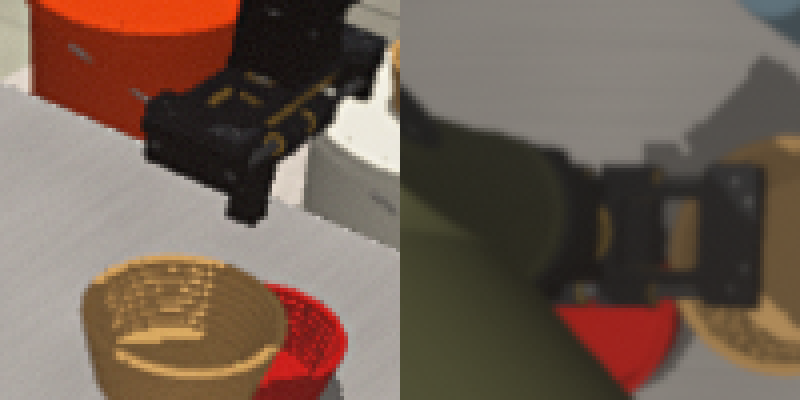

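Run:
```python
from h import *
s,M=st()
im,cam=grab('wrist'); v=im.copy()
a=np.linspace(0,2*np.pi,90)
for z,r in ((.198,.074),(.145,.053)):
    P=np.c_[.488+r*np.cos(a),.280+r*np.sin(a),0*a+z]
    for p in proj(P,cam): cv2.circle(v,tuple(int(round(t)) for t in p),1,(0,255,0),-1)
T=T_tool(s); pt=lambda a:(np.c_[np.array(a),np.ones(len(a))]@T.T)[:,:3]
for q in ([0,0,.008],[.0095,.015,.008],[.0095,-.015,.008],[.0095,-.015,-.011],[.0095,.015,-.011]):
    p=proj(pt([q]),cam)[0]; cv2.drawMarker(v,tuple(int(t) for t in p),(255,0,255),0,9,1)
cv2.imwrite('pics/o3.png',v[:,:,::-1])
```

```text
t 6.0 p [0.4897 0.3466 0.2241] yaw_x 0.0 zax [-0.001 -0.001 -1.   ] F [-0.1 -0.  -0.4] w 0.006
```

View pics/o3.png

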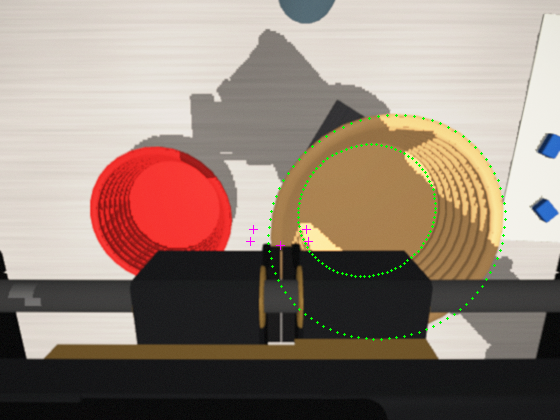

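The wrist and scene views agree with the measured basket to about 2 mm. The drawn fingertips, however, stand about 2 cm further back along the tool than stated, which explains the miss. I'll reopen, go 26 mm deeper (safe under either geometry) and pinch again.

Request:
play_rows --pt "0 0 0 0 0" --pt "0 0 0 0 0" --pt "0 0 0 0 0" --pt "0 0 0 0 0" --pt "0 0 0 0 0" --pt "0 0 0 0 0" --pt "0 0 0 0 0" --pt "0 0 0 0 0"

```text
time: 7.05
position: [0.4899, 0.3468, 0.2246]
tool_rot: [3.141, 0.0, -0.0]
ft_force: [0.1, 0.2, 0.6]
grip_width: 0.836
```

Run:
```python
from h import *
s,M=st()
im,cam=grab('scene'); cv2.imwrite('pics/s5c.png',cv2.resize(im[80:200,280:400,::-1],None,fx=5,fy=5,interpolation=2))
T=T_tool(s); pt=lambda a:(np.c_[np.array(a),np.ones(len(a))]@T.T)[:,:3]
print((proj(pt([[.0095,.0435,.008],[.0095,.0585,.008],[.0095,-.0435,.008],[.0095,.0435,-.011]]),cam)-[280,80])*5)
```

```text
t 7.05 p [0.4899 0.3468 0.2246] yaw_x 0.0 zax [-0. -0. -1.] F [0.1 0.2 0.6] w 0.836
[[322.23132271 248.42556278]
 [307.47350345 260.08570463]
 [403.53089636 184.21345481]
 [326.87687972 219.89186677]]
```

View pics/s5c.png

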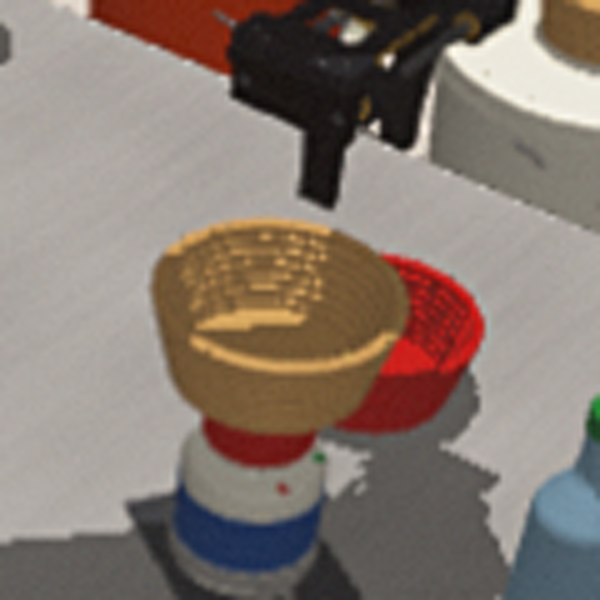

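Request:
play_rows --pt "0 0 0 2.2 0" --pt "0 0 0 2.2 0" --pt "0 0 0 2.0 0" --pt "1 0 0 0 0" --pt "1 0 0 0 0" --pt "1 0 0 0 0" --pt "1 0 0 0 0" --pt "1 0 0 0 0" --pt "1 0 0 0 0" --pt "1 0 0 0 0" --pt "1 0 0 0 0" --pt "1 0 0 0 0" --pt "1 0 0 0 0" --force 25

```text
time: 8.72
position: [0.4907, 0.3464, 0.1612]
tool_rot: [3.141, -0.0, 0.002]
ft_force: [1.2, -0.6, 3.0]
grip_width: 0.114
```

Run:
```python
from h import *
s,M=st()
im,cam=grab('scene'); cv2.imwrite('pics/s6c.png',cv2.resize(im[80:200,280:400,::-1],None,fx=5,fy=5,interpolation=2))
```

```text
t 8.72 p [0.4907 0.3464 0.1612] yaw_x -0.02 zax [ 0.002 -0.    -1.   ] F [ 1.2 -0.6  3. ] w 0.114
```

View pics/s6c.png

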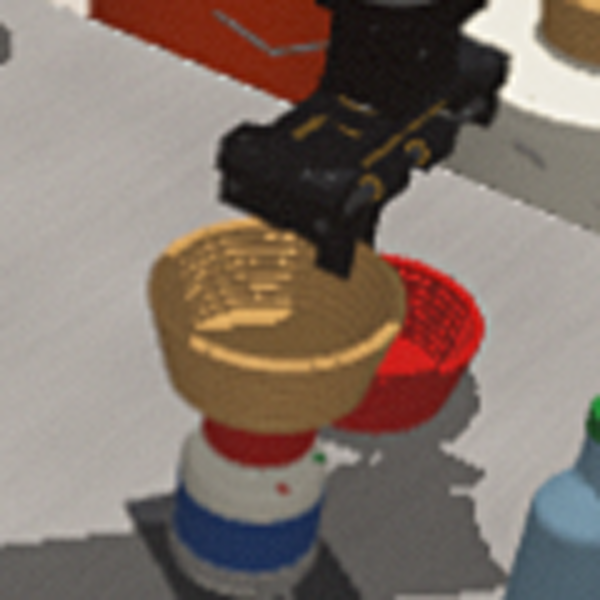

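The inner finger is now visibly inside the rim, and the width is steady at 9.9 mm. I'll lift.

Request:
play_rows --pt "1 0 0 -0.5 0" --pt "1 0 0 -0.5 0" --pt "1 0 0 -1 0" --pt "1 0 0 -1 0" --pt "1 0 0 -1 0" --pt "1 0 0 0 0" --force 30

```text
time: 9.52
position: [0.49, 0.3479, 0.2016]
tool_rot: [-3.14, -0.001, -0.002]
ft_force: [-0.3, 0.5, -0.2]
grip_width: 0.074
```

Run:
```python
from h import *
s,M=st()
im,cam=grab('scene'); cv2.imwrite('pics/s7c.png',cv2.resize(im[60:210,270:420,::-1],None,fx=4,fy=4,interpolation=2))
```

```text
t 9.53 p [0.49   0.3479 0.2016] yaw_x 0.03 zax [ 0.001  0.002 -1.   ] F [-0.3  0.5 -0.2] w 0.074
```

View pics/s7c.png

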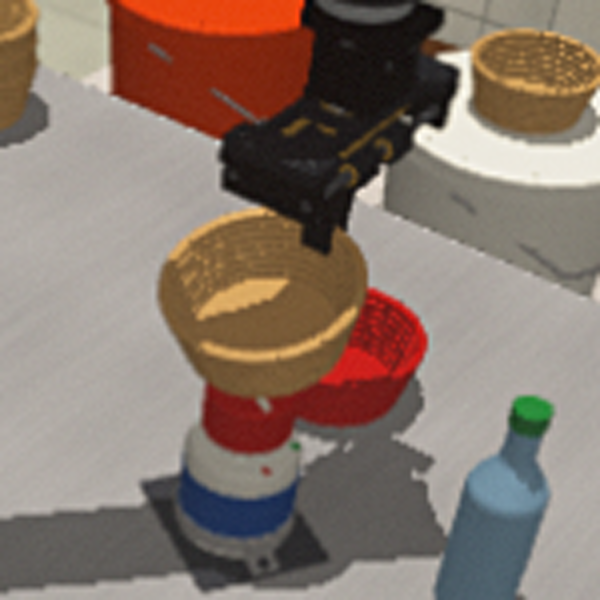

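The basket is lifted and hangs tilted about 15° with the -y side low, as expected from its wall slant (width 6.4 mm). I'll carry it over to the rest.

Request:
play_rows --pt "1 0.3 2 0 0" --pt "1 0.4 4 0 0" --pt "1 0.4 4.7 0 0" --pt "1 0.4 4.7 0 0" --pt "1 0.4 4.7 0 0" --pt "1 0.2 4.7 0 0" --pt "1 -0.4 4.7 0 0" --pt "1 -0.7 4.7 0 0" --pt "1 -0.7 4.7 0 0" --pt "1 -0.7 4.7 0 0" --pt "1 -0.7 4.7 0 0" --pt "1 -0.4 4.1 0 0" --pt "1 -0.2 2 0 0" --pt "1 0 0 0 0" --pt "1 0 0 0 0"

```text
time: 11.45
position: [0.4735, -0.1948, 0.2005]
tool_rot: [-3.14, -0.005, -0.0]
ft_force: [-0.0, 0.1, -1.8]
grip_width: 0.07
```

Run:
```python
from h import *
s,M=st()
im,cam=grab('scene','s8.png'); imt,ct=grab('top','t8.png')
cv2.imwrite('pics/o8.png',np.hstack([cv2.resize(im[180:340,100:280,::-1],None,fx=2.2,fy=2.2,interpolation=2),cv2.resize(imt[150:310,280:460,::-1],None,fx=2.2,fy=2.2,interpolation=2)]))
print(go(.4692,-.206))
```

```text
t 11.45 p [ 0.4735 -0.1948  0.2005] yaw_x 0.17 zax [ 0.     0.001 -1.   ] F [-0.   0.1 -1.8] w 0.07
[-4.34964918e-01  1.08966861e+00 -5.17133849e-04]
```

View pics/o8.png

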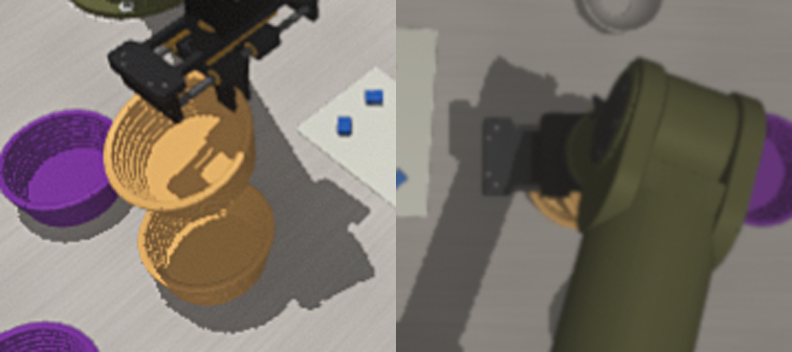

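Request:
play_rows --pt "1 -0.3 1.1 0 0" --pt "1 0 0 2 0" --pt "1 0 0 2 0" --pt "1 0 0 2 0" --pt "1 0 0 2 0" --pt "1 0 0 0 0" --pt "1 0 0 0 0"

```text
time: 12.42
position: [0.4704, -0.2086, 0.1215]
tool_rot: [3.141, -0.0, 0.002]
ft_force: [-0.0, 0.1, -0.7]
grip_width: 0.087
```

Run:
```python
from h import *
s,M=st()
im,cam=grab('scene','s9.png')
cv2.imwrite('pics/o9.png',cv2.resize(im[200:340,110:280,::-1],None,fx=4,fy=4,interpolation=2))
```

```text
t 12.43 p [ 0.4704 -0.2086  0.1215] yaw_x -0.0 zax [ 0.001 -0.001 -1.   ] F [-0.   0.1 -0.7] w 0.087
```

View pics/o9.png

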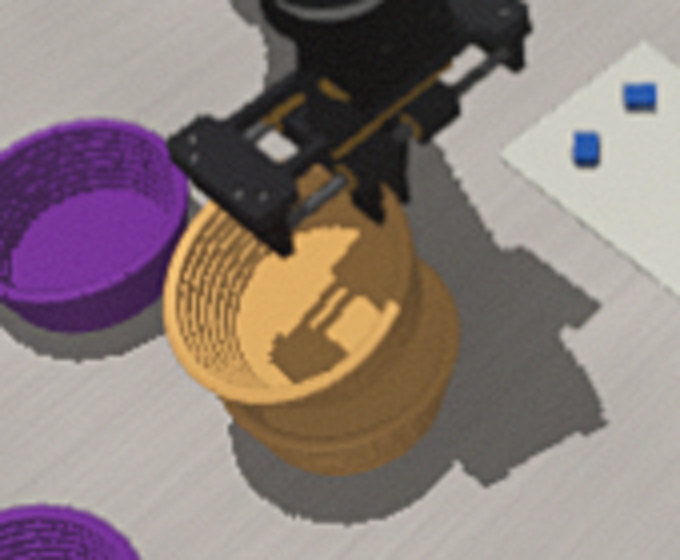

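Request:
play_rows --pt "1 0 -0.3 0.8 0" --pt "1 0 0 0.8 0" --pt "1 0 0 0.8 0" --pt "1 0 0 0.5 0" --pt "1 0 0 0 0"

```text
time: 13.1
position: [0.4716, -0.2033, 0.0917]
tool_rot: [-3.14, -0.003, -0.004]
ft_force: [2.8, 5.0, 1.2]
grip_width: 0.072
```

Run:
```python
from h import *
s,M=st()
im,cam=grab('scene','s10.png')
cv2.imwrite('pics/o10.png',cv2.resize(im[200:340,110:280,::-1],None,fx=4,fy=4,interpolation=2))
```

```text
t 13.1 p [ 0.4716 -0.2033  0.0917] yaw_x 0.11 zax [ 0.002  0.002 -1.   ] F [2.8 5.  1.2] w 0.072
```

View pics/o10.png

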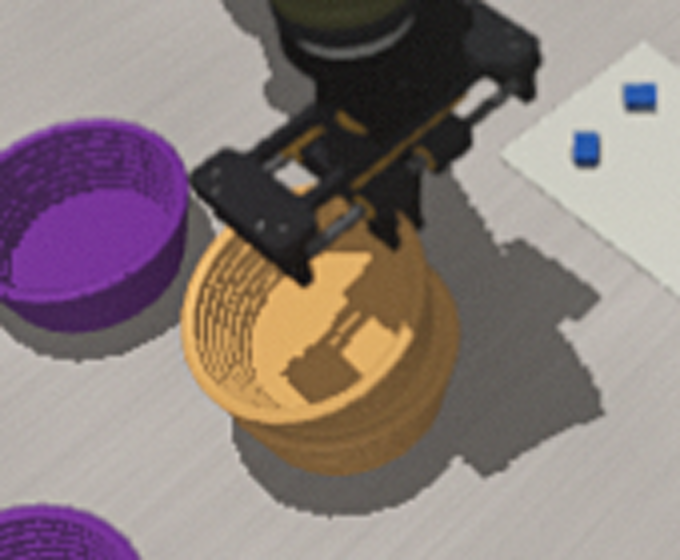

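The far edge is inside the rest and bearing on its wall (Fy +5, Fx +2.8), so I'll ease by +x and +y and lower further.

Request:
play_rows --pt "1 0.3 -0.4 0 0" --pt "1 0.1 -0.2 0.5 0" --pt "1 0 -0.2 0.5 0" --pt "1 0 0 0.5 0" --pt "1 0 0 0 0"

```text
time: 13.78
position: [0.4753, -0.1976, 0.0774]
tool_rot: [3.14, 0.001, 0.004]
ft_force: [3.2, 0.7, 4.0]
grip_width: 0.073
```

Run:
```python
from h import *
s,M=st()
im,cam=grab('scene','s11.png')
cv2.imwrite('pics/o11.png',cv2.resize(im[200:340,110:280,::-1],None,fx=4,fy=4,interpolation=2))
```

```text
t 13.78 p [ 0.4753 -0.1976  0.0774] yaw_x 0.03 zax [ 0.003 -0.001 -1.   ] F [3.2 0.7 4. ] w 0.073
```

View pics/o11.png

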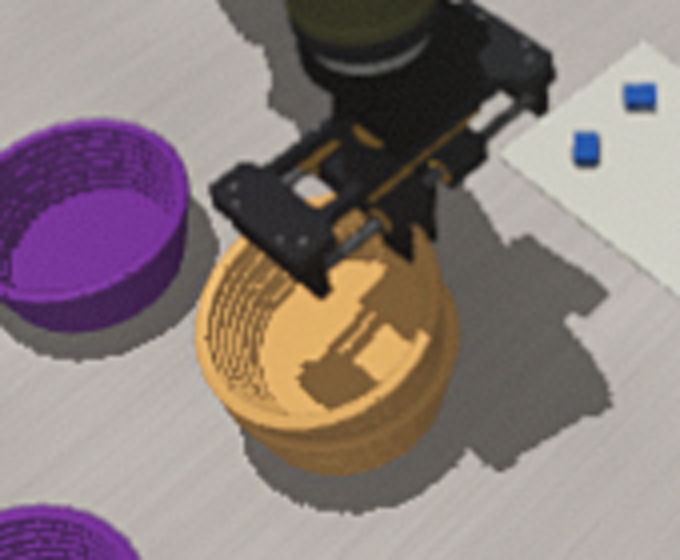

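Request:
play_rows --pt "0.4 0 0 0 0" --pt "0.4 0 0 0 0" --pt "0.4 0 0 0 0" --pt "0.4 0 0 0 0" --pt "0.4 0 0 0 0" --pt "0.4 0 0 -2 0" --pt "0.4 0 0 -4 0" --pt "0.4 0 0 -5 0" --pt "0.4 0 -3 -2 0"

```text
time: 14.95
position: [0.475, -0.1697, 0.2098]
tool_rot: [3.139, -0.007, 0.007]
ft_force: [1.0, 1.3, -0.9]
grip_width: 0.601
```

Run:
```python
from h import *
s,M=st()
im,cam=grab('scene','s12.png'); imt,ct=grab('top','t12.png')
cv2.imwrite('pics/o12.png',np.hstack([cv2.resize(im[200:340,110:280,::-1],None,fx=2.5,fy=2.5,interpolation=2),cv2.resize(imt[170:310,300:450,::-1],None,fx=2.5,fy=2.5,interpolation=2)]))
```

```text
t 14.95 p [ 0.475  -0.1697  0.2098] yaw_x -0.26 zax [ 0.004 -0.003 -1.   ] F [ 1.   1.3 -0.9] w 0.601
```

View pics/o12.png

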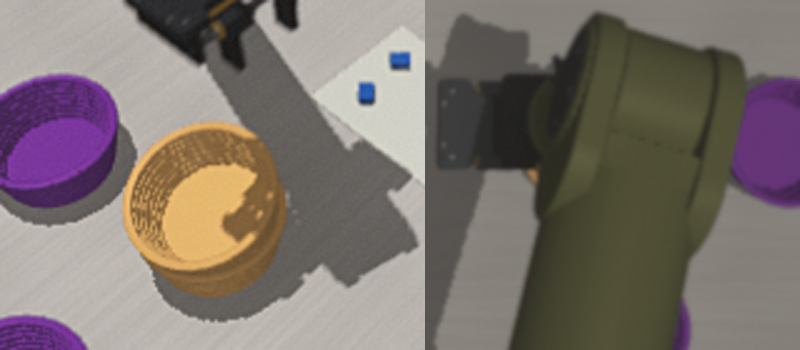

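Request:
play_rows --pt "0 1.5 -5.7 -1.2 0" --pt "0 1.5 -5.7 -1.2 0" --pt "0 1.5 -5.7 -1.2 0" --pt "0 1.5 -5.7 -1.2 0" --pt "0 -2.6 -5.5 0 0" --pt "0 -2.6 -5.5 0 0" --pt "0 -2.6 -5.5 0 0" --pt "0 -2.6 -5.5 0 0" --pt "0 0 0 0 0"

```text
time: 16.18
position: [0.4264, 0.2857, 0.2543]
tool_rot: [-3.14, -0.016, 0.002]
ft_force: [0.6, -0.4, -0.1]
grip_width: 0.997
```

Run:
```python
from h import *
s,M=st(); print(s['joint_positions'].round(2))
im,cam=grab('scene','s13.png'); H=hsv(im)
tan=(H[...,0]>8)&(H[...,0]<25)&(H[...,1]>90)
tan[:200]=0
for c in blobs(tan,600): print(cv2.boundingRect(c))
imw,cw=grab('wrist','w13.png'); imt,ct=grab('top','t13.png')
Ht=hsv(imt); t=(Ht[...,0]>8)&(Ht[...,0]<25)&(Ht[...,1]>90); t[:,:300]=0;t[:,430:]=0
for c in blobs(t,600):
    c=cv2.convexHull(c).reshape(-1,2).astype(float)
    for z in (.087,.093,.1): print(z,*[np.round(q,4) for q in circ(cast(c,ct,z))])
```

```text
t 16.18 p [0.4264 0.2857 0.2543] yaw_x 0.59 zax [-0.001  0.001 -1.   ] F [ 0.6 -0.4 -0.1] w 0.997
[ 0.2   0.05 -0.86  1.68  0.04  1.43 -2.23]
(159, 249, 66, 70)
0.087 [ 0.4686 -0.2571] 0.0749 0.0014
0.093 [ 0.4684 -0.2557] 0.0744 0.0014
0.1 [ 0.4682 -0.254 ] 0.074 0.0014
```

View pics/w13.png

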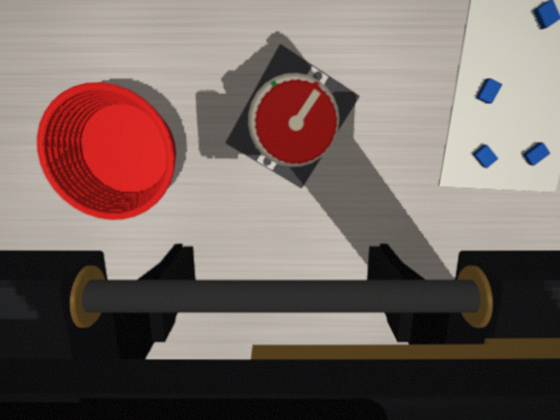

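View pics/s13.png

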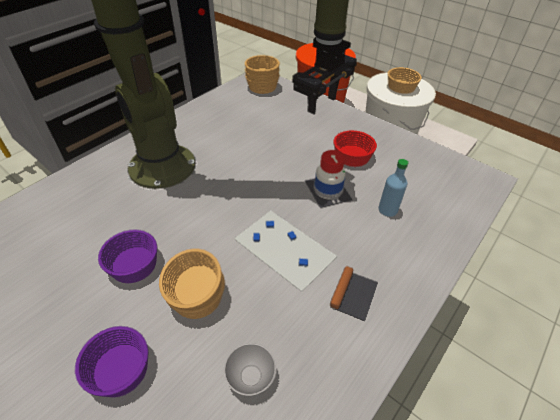

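The wrist view shows the cap disc centred near (296,122), its pointer towards (317,92) and the green mark near (275,85). The top view shows the loose basket nested, with rim circle r=74.4 mm at z≈0.093. Next I'll measure the cap.

Run:
```python
from h import *
s,M=st()
im,cam=grab('wrist'); H=hsv(im)
red=((H[...,0]<6)|(H[...,0]>174))&(H[...,1]>150)
red[:, :200]=0; red[:, 380:]=0; red[240:]=0
c=max(blobs(red,500),key=cv2.contourArea); h=cv2.convexHull(c)
for z in (.136,.138): 
    cc,r,e=circ(cast(h.reshape(-1,2).astype(float),cam,z)); print('cap',z,cc.round(4),r.round(4),e.round(4))
m=np.zeros(red.shape,np.uint8); cv2.drawContours(m,[cv2.convexHull(c)],-1,1,-1); m=cv2.erode(m,np.ones((9,9)))
w=(m>0)&(~red); ys,xs=np.nonzero(w); P=cast(np.c_[xs,ys].astype(float),cam,.138)
far=P[np.hypot(*(P[:,:2]-cc).T)>.012]; d=far[:,:2].mean(0)-cc; print('pointer yaw',np.degrees(np.arctan2(d[1],d[0])))
cv2.imwrite('pics/o13.png',cv2.resize(im[40:200,210:380,::-1],None,fx=4,fy=4,interpolation=2))
g=(H[...,0]>40)&(H[...,0]<85)&(H[...,1]>80); g[:, :220]=0;g[:,400:]=0;g[240:]=0
for b in blobs(g,2): 
    q=b.reshape(-1,2).mean(0); p=cast([q],cam,.087)[0]; d=p[:2]-cc; print('green',q,p.round(4),np.hypot(*d),np.degrees(np.arctan2(d[1],d[0])))
# tablets
b=(H[...,0]>100)&(H[...,0]<125)&(H[...,1]>130)
for k in blobs(b,60): print('tab',np.array(cv2.minAreaRect(k)[0]).round(), cast([cv2.minAreaRect(k)[0]],cam,.012)[0].round(4))
# scene: red mark
ims,cs=grab('scene'); Hs=hsv(ims);
```

```text
t 16.32 p [0.4306 0.2792 0.2538] yaw_x -0.08 zax [-0.001 -0.001 -1.   ] F [-1.3 -1.   0.7] w 1.002
cap 0.136 [0.4945 0.2701] 0.0337 0.0006
cap 0.138 [0.4946 0.2702] 0.0335 0.0006
pointer yaw -34.136061708313385
green [268.76923077  85.38461538] [0.5289 0.2896 0.087 ] 0.03944722889553023 29.529382662542332
tab [482. 156.] [0.4535 0.0359 0.012 ]
tab [533. 153.] [ 0.4569 -0.0258  0.012 ]
tab [485.  91.] [0.5282 0.0432 0.012 ]
tab [542.  14.] [ 0.6085 -0.0076  0.012 ]
```

View pics/o13.png

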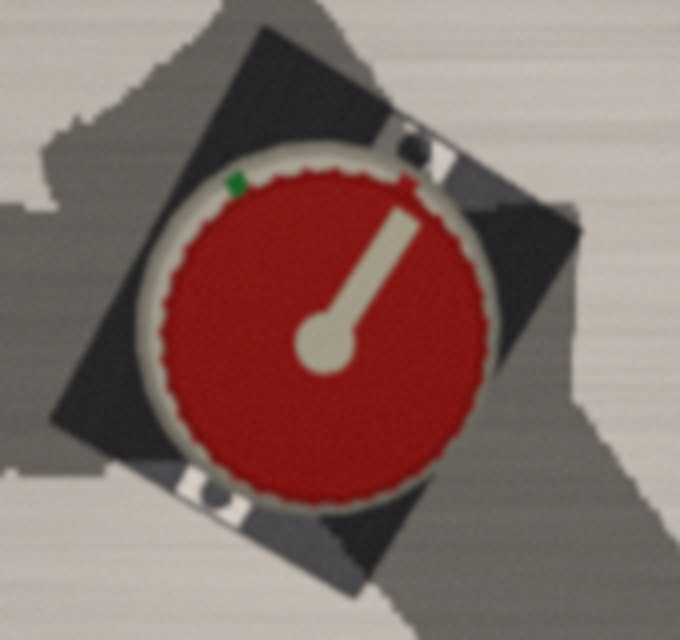

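The cap is at (0.4945, 0.2702) with r=33.5 mm (34 expected) and its pointer at -34°. The green mark is at +29.5° and 39 mm out, so red is at about -30.5°. I'll hover over the cap and check alignment and fingertip height before gripping.

Request:
play_rows --pt "0 3.2 0.45 1 0" --pt "0 3.2 0.45 2 0" --pt "0 0 0 3 0" --pt "0 0 0 2.5 0" --pt "0 0 0 0 0" --pt "0 0 0 0 0"

```text
time: 17.18
position: [0.4948, 0.2713, 0.1705]
tool_rot: [-3.141, 0.002, -0.002]
ft_force: [-0.1, 0.2, 0.8]
grip_width: 0.996
```

Run:
```python
from h import *
s,M=st(); print(go(.4945,.2702))
im,cam=grab('scene'); cv2.imwrite('pics/o14.png',cv2.resize(im[80:220,270:410,::-1],None,fx=4,fy=4,interpolation=2))
T=T_tool(s); pt=lambda a:(np.c_[np.array(a),np.ones(len(a))]@T.T)[:,:3]
for z in (.008,-.019): print((proj(pt([[.0095,.0435,z],[.0095,-.0435,z]]),cam)-[270,80])*4)
imw,cw=grab('wrist','w14.png')
```

```text
t 17.18 p [0.4948 0.2713 0.1705] yaw_x -0.08 zax [ 0.001  0.    -1.   ] F [-0.1  0.2  0.8] w 0.996
[-3.05764039e-02  1.09027670e-01 -6.42373536e-05]
[[233.82765541 312.71679891]
 [302.07379624 256.2393219 ]]
[[237.97032199 282.02109612]
 [307.22636765 225.8822712 ]]
```

View pics/o14.png

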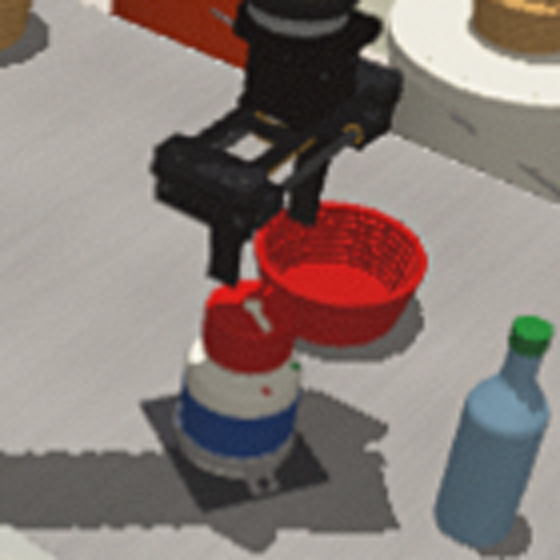

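View pics/w14.png

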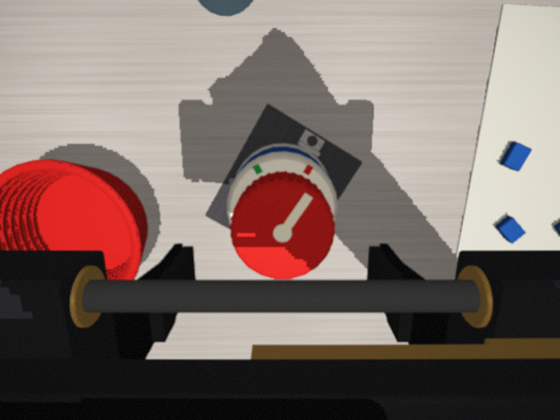

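The observed fingertips, at crop (238,283), match a tip 19 mm behind the TCP exactly, so I'll use tip height = TCP z + 19 mm. I'll descend so the tips are at about 0.126 beside the crown, then grip.

Request:
play_rows --pt "0 0 0.1 2 0" --pt "0 0 0 2 0" --pt "0 0 0 1.5 0" --pt "0 0 0 0.8 0" --pt "1 0 0 0 0" --pt "1 0 0 0 0" --pt "1 0 0 0 0" --pt "1 0 0 0 0" --pt "1 0 0 0 0" --pt "1 0 0 0 0" --force 50

```text
time: 18.52
position: [0.4944, 0.2708, 0.1072]
tool_rot: [-3.142, 0.0, -0.002]
ft_force: [-0.7, -0.7, 5.5]
grip_width: 0.768
```

Run:
```python
from h import *
s,M=st(); print(s['joint_positions'].round(2))
im,cam=grab('scene'); cv2.imwrite('pics/o15.png',cv2.resize(im[80:220,270:410,::-1],None,fx=4,fy=4,interpolation=2))
```

```text
t 18.52 p [0.4944 0.2708 0.1072] yaw_x -0.01 zax [ 0.001  0.    -1.   ] F [-0.7 -0.7  5.5] w 0.768
[ 0.15  0.3  -0.82  1.77  0.24  1.17 -2.3 ]
```

View pics/o15.png

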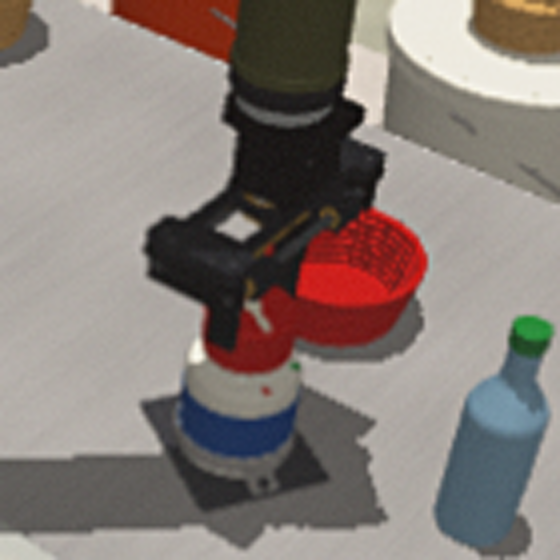

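The cap is gripped at 66.8 mm. Next I'll press down.

Request:
play_rows --pt "1 0 0 0.3 0" --pt "1 0 0 0.3 0" --pt "1 0 0 0.15 0" --pt "1 0 0 0 0" --pt "1 0 0 0 0" --force 60

```text
time: 19.2
position: [0.4944, 0.2709, 0.1009]
tool_rot: [3.141, -0.0, 0.002]
ft_force: [-2.7, -3.7, 12.3]
grip_width: 0.766
```

Run:
```python
from h import *
s,M=st()
```

```text
t 19.2 p [0.4944 0.2709 0.1009] yaw_x -0.01 zax [ 0.001 -0.001 -1.   ] F [-2.7 -3.7 12.3] w 0.766
```

Request:
play_rows --pt "1 0 0 0.12 0" --pt "1 0 0 0 0" --pt "1 0 0 0 -0.1" --pt "1 0 0 0 -0.16" --pt "1 0 0 0 -0.16" --pt "1 0 0 0 -0.16" --pt "1 0 0 0 -0.16" --pt "1 0 0 0 -0.16" --pt "1 0 0 0 -0.16" --pt "1 0 0 0 0" --pt "1 0 0 0 0"

```text
time: 20.58
position: [0.4961, 0.2729, 0.1006]
tool_rot: [-2.71, -1.589, -0.01]
ft_force: [1.0, 0.5, 13.2]
grip_width: 0.768
```

Run:
```python
from h import *
s,M=st(); print(s['torque'].round(2),s['joint_positions'].round(2))
im,cam=grab('scene'); cv2.imwrite('pics/o16.png',cv2.resize(im[80:220,270:410,::-1],None,fx=4,fy=4,interpolation=2))
imw,cw=grab('wrist','w16.png')
```

```text
t 20.57 p [0.4961 0.2729 0.1006] yaw_x 60.77 zax [ 0.005  0.003 -1.   ] F [ 1.   0.5 13.2] w 0.768
[ 0.11 -0.18  0.16] [ 0.29  0.37 -1.    1.77  0.34  1.18 -1.32]
```

View pics/o16.png

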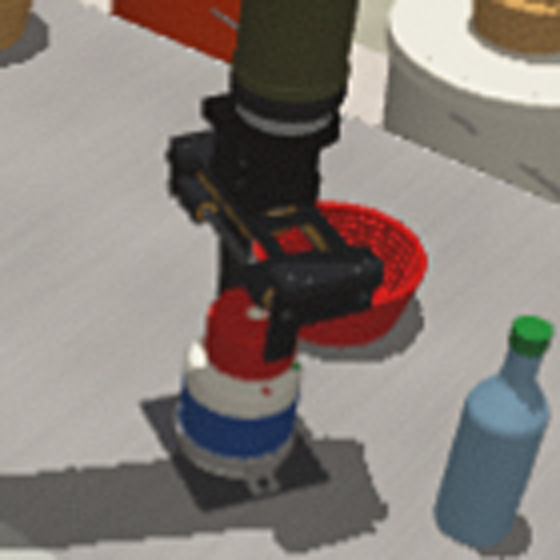

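View pics/w16.png

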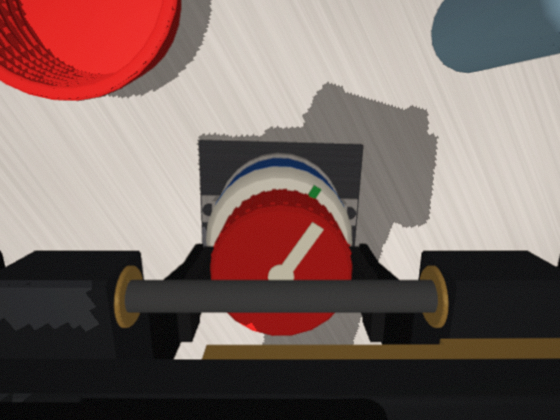

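The pointer has turned with the tool to the green mark (yaw +60.8°, z still down, Fz 13). I'll lift it straight off.

Request:
play_rows --pt "1 0 0 -0.7 0" --pt "1 0 0 -1 0" --pt "1 0 0 -1.5 0" --pt "1 0 0 -3 0" --pt "1 0 0 -1 0" --pt "1 0 0 0 0"

```text
time: 21.42
position: [0.494, 0.2707, 0.17]
tool_rot: [2.71, 1.588, 0.001]
ft_force: [-0.1, 0.4, -0.0]
grip_width: 0.76
```

Run:
```python
from h import *
s,M=st(); print(go(.58,.165))
im,cam=grab('scene'); cv2.imwrite('pics/o17.png',cv2.resize(im[80:220,270:410,::-1],None,fx=4,fy=4,interpolation=2))
```

```text
t 21.43 p [0.494  0.2707 0.17  ] yaw_x 60.72 zax [ 0.001 -0.    -1.   ] F [-0.1  0.4 -0. ] w 0.76
[-5.01061230e+00  1.26700023e+01  7.50169279e-03]
```

View pics/o17.png

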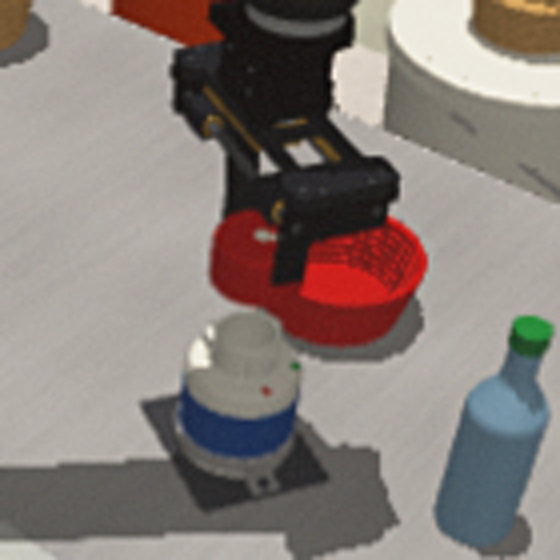

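The cap is off and held, and the neck is bare. I'll stand it aside at (0.58, 0.165).

Request:
play_rows --pt "1 -1.67 4.22 0 0" --pt "1 -1.67 4.22 0 0" --pt "1 -1.67 4.22 1 0" --pt "1 0 0 4 0" --pt "1 0 0 4 0" --pt "1 0 0 4 0" --pt "1 0 0 1.5 0" --pt "1 0 0 0.8 0" --pt "1 0 0 0 0" --pt "1 0 0 0 0"

```text
time: 22.72
position: [0.5809, 0.1656, 0.0183]
tool_rot: [2.71, 1.588, 0.003]
ft_force: [0.4, 0.2, -0.3]
grip_width: 0.766
```

Run:
```python
from h import *
s,M=st()
im,cam=grab('scene'); cv2.imwrite('pics/o18.png',cv2.resize(im[110:250,270:410,::-1],None,fx=4,fy=4,interpolation=2))
```

```text
t 22.73 p [0.5809 0.1656 0.0183] yaw_x 60.73 zax [ 0.002  0.    -1.   ] F [ 0.4  0.2 -0.3] w 0.766
```

View pics/o18.png

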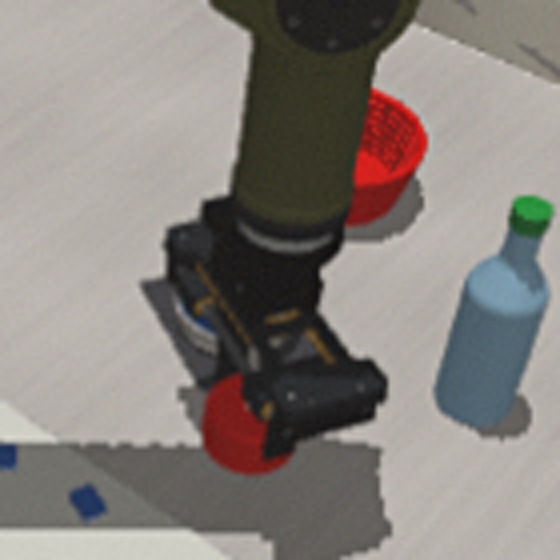

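Next I'll lower in small steps until it touches down, then release.

Request:
play_rows --pt "1 0 0 0.5 0" --pt "1 0 0 0.3 0" --pt "1 0 0 0.2 0" --pt "1 0 0 0 0"

```text
time: 23.28
position: [0.5796, 0.1651, 0.0066]
tool_rot: [-2.71, -1.588, 0.001]
ft_force: [-0.5, -0.2, -1.6]
grip_width: 0.761
```

Run:
```python
from h import *
s,M=st()
```

```text
t 23.27 p [0.5796 0.1651 0.0066] yaw_x 60.74 zax [-0.001 -0.    -1.   ] F [-0.5 -0.2 -1.6] w 0.761
```

Request:
play_rows --pt "1 0 0 0.15 0" --pt "1 0 0 0.15 0" --pt "1 0 0 0 0"

```text
time: 23.65
position: [0.58, 0.1652, 0.0052]
tool_rot: [2.71, 1.588, -0.0]
ft_force: [-2.9, -1.9, 7.3]
grip_width: 0.77
```

Run:
```python
from h import *
s,M=st()
```

```text
t 23.65 p [0.58   0.1652 0.0052] yaw_x 60.74 zax [ 0.    -0.001 -1.   ] F [-2.9 -1.9  7.3] w 0.77
```

Touchdown at TCP 5–6 mm with Fz 7. I'll release, rise and spin back to yaw 0.

Request:
play_rows --pt "0 0 0 0 0" --pt "0 0 0 0 0" --pt "0 0 0 0 0" --pt "0 0 0 -2 0" --pt "0 0 0 -4 0" --pt "0 0 0 -4 0.177" --pt "0 0 0 -4 0.177" --pt "0 0 0 -4 0.177" --pt "0 0 0 -4 0.177" --pt "0 0 0 -2 0.177" --pt "0 0 0 0 0.175" --pt "0 -3.2 4.8 0 0" --pt "0 -3.2 4.8 0 0" --pt "0 -3.2 4.8 0 0" --pt "0 0 0 0 0" --pt "0 0 0 0 0"

```text
time: 25.65
position: [0.4843, 0.0221, 0.2451]
tool_rot: [3.141, 0.001, 0.003]
ft_force: [-0.6, 1.5, 0.5]
grip_width: 0.998
```

```bash
cat > tab.py <<'E'
from h import *
def tabs(im,cam,z=.015,show=None):
    H=hsv(im); b=(H[...,0]>100)&(H[...,0]<125)&(H[...,1]>130)&(H[...,2]>60)
    out=[]
    for k in blobs(b,60):
        if k.reshape(-1,2)[:,1].max()>243: pass
        r=cv2.minAreaRect(k); w=cast(cv2.boxPoints(r).astype(float),cam,z)
        e1=w[1]-w[0]; e2=w[2]-w[1]; l=e1 if np.hypot(*e1[:2])>np.hypot(*e2[:2]) else e2
        c=w[:,:2].mean(0); yaw=np.degrees(np.arctan2(l[1],l[0]))%180
        out.append((c,yaw)); print('px',np.round(r[0]),'c',c.round(4),'L',np.hypot(*e1[:2]).round(4),np.hypot(*e2[:2]).round(4),'long-yaw',yaw.round(1))
    return out
E
python3 - <<'E'
from tab import *
s,M=st(); print(s['joint_positions'].round(2))
im,cam=grab('wrist','w19.png'); tabs(im,cam)
E
```

```text
t 25.65 p [0.4843 0.0221 0.2451] yaw_x 0.04 zax [ 0.002 -0.    -1.   ] F [-0.6  1.5  0.5] w 0.998
[ 0.64 -0.03 -0.72  1.76 -0.02  1.4  -1.64]
px [269. 202.] c [0.4544 0.0355] L 0.0165 0.0224 long-yaw 44.1
px [320. 199.] c [ 0.4577 -0.0258] L 0.0227 0.0173 long-yaw 130.0
px [262. 140.] c [0.5284 0.043 ] L 0.0225 0.0159 long-yaw 157.0
px [308.  65.] c [ 0.6084 -0.0079] L 0.0167 0.0225 long-yaw 36.6
```

View pics/w19.png

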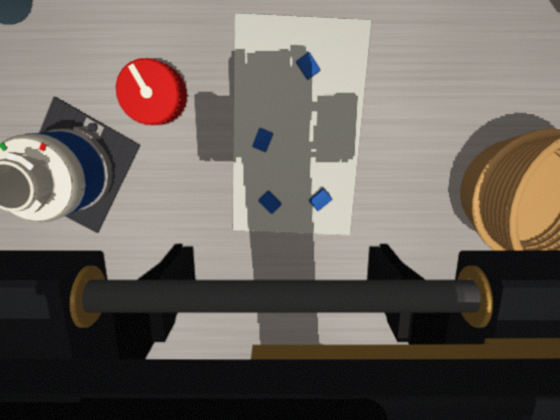

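There are four tablets on the mat: A (0.454, 0.036), B (0.458, -0.026), C (0.528, 0.043) and D (0.608, -0.008). The sides read 23 x 17 mm, matching the given size. The cap stands upright at px (150,92). I'll start with A at tool yaw 44°.

Request:
play_rows --pt "0.45 -3.0 -1.34 2 0" --pt "0.45 0 0 3.5 -0.154" --pt "0.45 0 0 3.5 -0.154" --pt "0.45 0 0 3.5 -0.154" --pt "0.45 0 0 3.5 -0.154" --pt "0.45 0 0 3 -0.154" --pt "0.45 0 0 0 0" --pt "0.45 0 0 0 0" --force 20

```text
time: 26.7
position: [0.455, 0.0359, 0.055]
tool_rot: [-2.912, -1.179, -0.002]
ft_force: [-0.5, -0.9, 0.1]
grip_width: 0.549
```

Run:
```python
from tab import *
s,M=st(); print(s['joint_positions'].round(2), go(.4544,.0355))
im,cam=grab('wrist','w20.png'); tabs(im,cam)
```

```text
t 26.7 p [0.455  0.0359 0.055 ] yaw_x 44.09 zax [ 0.001  0.001 -1.   ] F [-0.5 -0.9  0.1] w 0.549
[ 0.59  0.09 -0.74  2.07  0.07  1.01 -0.99] [-0.06849827 -0.01593335 -0.00011312]
px [278. 227.] c [0.4543 0.0364] L 0.0164 0.0237 long-yaw 44.5
px [353. 138.] c [0.5282 0.0435] L 0.0237 0.0173 long-yaw 157.2
px [505. 102.] c [ 0.6073 -0.0067] L 0.0244 0.0206 long-yaw 34.9
```

View pics/w20.png

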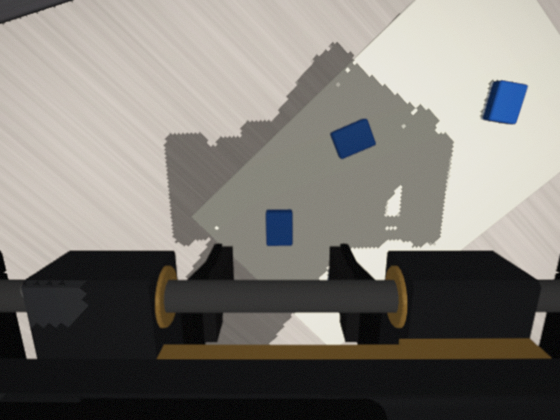

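Tablet A is at px (279,227), centred between the fingers and aligned. I'll descend.

Request:
play_rows --pt "0.45 0 0 3 0" --pt "0.45 0 0 2.2 0" --pt "0.45 0 0 1 0" --pt "0.45 0 0 0.5 0" --pt "0.45 0 0 0 0" --force 20

```text
time: 27.38
position: [0.4544, 0.0346, -0.0125]
tool_rot: [2.911, 1.179, 0.001]
ft_force: [-0.0, -0.4, -0.2]
grip_width: 0.551
```

Run:
```python
from tab import *
s,M=st()
im,cam=grab('scene'); cv2.imwrite('pics/o20.png',cv2.resize(im[190:310,200:340,::-1],None,fx=4,fy=4,interpolation=2))
```

```text
t 27.38 p [ 0.4544  0.0346 -0.0125] yaw_x 44.1 zax [ 0.001 -0.    -1.   ] F [-0.  -0.4 -0.2] w 0.551
```

View pics/o20.png

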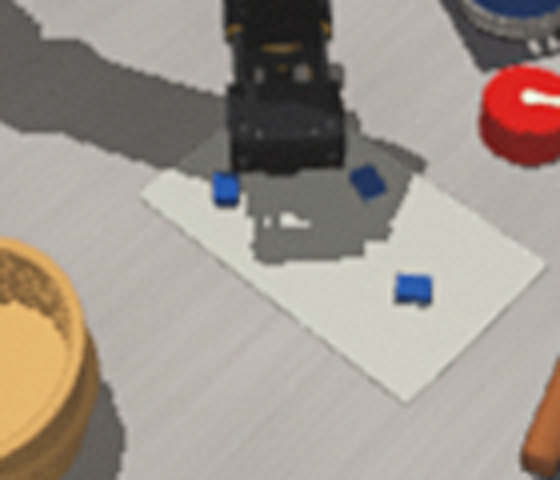

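There is no contact at TCP -12.5 mm, which confirms the tip offset. I'll close and lift a little.

Request:
play_rows --pt "1 0 0 0 0" --pt "1 0 0 0 0" --pt "1 0 0 0 0" --pt "1 0 0 0 0" --pt "1 0 0 0 0" --pt "1 0 0 0 0" --pt "1 0 0 -1.5 0" --pt "1 0 0 -3 0" --pt "1 0 0 -5 0" --pt "1 0 0 -5 0" --pt "1 0 0 0 0" --force 20

```text
time: 28.8
position: [0.4572, 0.0349, 0.1367]
tool_rot: [2.907, 1.178, 0.012]
ft_force: [-0.1, -0.3, -0.6]
grip_width: 0.206
```

Run:
```python
from tab import *
s,M=st(); print(s['joint_positions'].round(2))
im,cam=grab('wrist','w21.png'); tabs(im,cam)
# tub mouth from wrist later
```

```text
t 28.8 p [0.4572 0.0349 0.1367] yaw_x 44.13 zax [ 0.009 -0.002 -1.   ] F [-0.1 -0.3 -0.6] w 0.206
[ 0.63 -0.03 -0.75  1.98 -0.02  1.18 -0.91]
px [280. 261.] c [ 0.4151 -0.0078] L 0.0363 0.0341 long-yaw 43.3
px [326. 242.] c [ 0.4576 -0.025 ] L 0.022 0.0186 long-yaw 134.0
px [330. 134.] c [0.5278 0.0435] L 0.0229 0.0168 long-yaw 157.0
px [440. 107.] c [ 0.607 -0.007] L 0.0232 0.0186 long-yaw 35.4
px [84.  6.] c [0.4623 0.2504] L 0.0604 0.0091 long-yaw 133.9
```

View pics/w21.png

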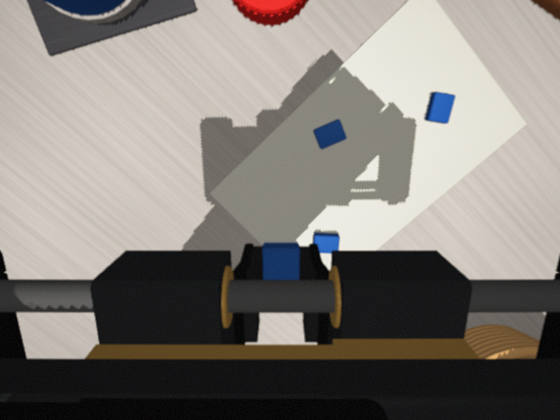

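Tablet A is held at 17.9 mm. I'll carry it over the tub mouth and check the alignment there.

Request:
play_rows --pt "1 3.81 -2.87 0 0" --pt "1 3.81 -2.87 0 0" --pt "1 3.81 -2.87 0 0" --pt "1 3.81 -2.87 0 0" --pt "1 3.81 -2.87 0 0" --pt "1 0 0 1 0" --pt "1 0 0 0 0" --pt "1 0 0 0 0"

```text
time: 29.85
position: [0.4907, 0.2684, 0.1213]
tool_rot: [2.912, 1.177, -0.002]
ft_force: [-0.0, -0.3, 0.2]
grip_width: 0.203
```

Run:
```python
from tab import *
s,M=st(); print(s['joint_positions'].round(2), go(.494,.2705))
im,cam=grab('wrist','w22.png')
v=im.copy(); a=np.linspace(0,2*np.pi,60)
for r in (.0205,.025):
  for p in proj(np.c_[.494+r*np.cos(a),.2705+r*np.sin(a),0*a+.115],cam): cv2.circle(v,tuple(int(round(t)) for t in p),0,(0,255,0),-1)
ims,cs=grab('scene')
v2=ims.copy()
for r in (.0205,.025):
  for p in proj(np.c_[.494+r*np.cos(a),.2705+r*np.sin(a),0*a+.115],cs): cv2.circle(v2,tuple(int(round(t)) for t in p),0,(0,255,0),-1)
cv2.imwrite('pics/o22.png',np.hstack([cv2.resize(v[100:340,160:400,::-1],(400,400)),cv2.resize(v2[110:210,280:380,::-1],(400,400),interpolation=2)]))
```

```text
t 29.85 p [0.4907 0.2684 0.1213] yaw_x 44.01 zax [-0.001 -0.002 -1.   ] F [-0.  -0.3  0.2] w 0.203
[ 0.24  0.31 -0.92  1.76  0.26  1.21 -1.55] [ 0.384866    0.07813373 -0.0006302 ]
```

View pics/o22.png

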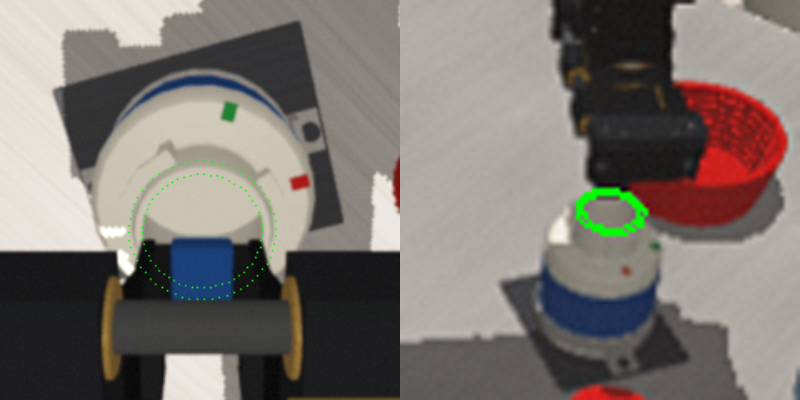

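Request:
play_rows --pt "1 0.35 0.08 1 0" --pt "1 0 0 0.8 0" --pt "1 0 0 0 0" --pt "0.5 0 0 0 0" --pt "0.5 0 0 0 0" --pt "0.5 0 0 0 0" --pt "0.5 0 0 0 0" --pt "0.5 0 0 -2 0" --pt "0.5 0 0 -2 0"

```text
time: 31.08
position: [0.494, 0.2724, 0.1457]
tool_rot: [-2.911, -1.18, -0.001]
ft_force: [0.9, -0.1, -0.1]
grip_width: 0.495
```

Run:
```python
from tab import *
s,M=st(); 
im,cam=grab('wrist','w23.png'); tabs(im,cam)
ims,cs=grab('scene','s23.png'); tabs(ims,cs)
cv2.imwrite('pics/o23.png',np.hstack([cv2.resize(im[60:340,140:420,::-1],(400,400)),cv2.resize(ims[110:310,220:420,::-1],(400,400),interpolation=2)]))
```

```text
t 31.07 p [0.494  0.2724 0.1457] yaw_x 44.13 zax [ 0.001  0.    -1.   ] F [ 0.9 -0.1 -0.1] w 0.495
px [282. 159.] c [0.519  0.2948] L 0.0697 0.016 long-yaw 134.1
px [328. 187.] c [0.4922 0.272 ] L 0.0627 0.0883 long-yaw 28.4
```

View pics/o23.png

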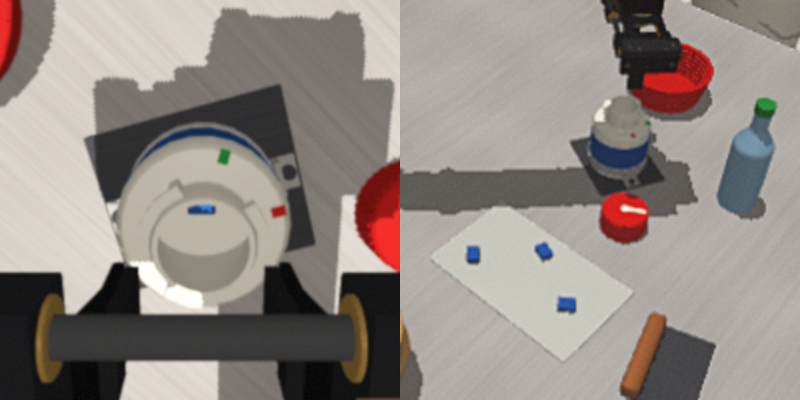

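Tablet A is visible inside the mouth, and three remain on the mat. Next is B.

Request:
play_rows --pt "0.35 -4.66 3.77 0 0" --pt "0.35 -4.66 3.77 0 0" --pt "0.35 -4.66 3.77 0 0" --pt "0.35 -4.66 3.77 0 0" --pt "0.35 -4.66 3.77 0 0" --pt "0.35 0 0 3 0.05" --pt "0.35 0 0 3 0" --pt "0.35 0 0 3 0" --pt "0.35 0 0 0 0" --pt "0.35 0 0 0 0"

```text
time: 32.42
position: [0.4586, -0.0254, 0.055]
tool_rot: [2.939, 1.107, 0.002]
ft_force: [0.3, 1.3, -0.3]
grip_width: 0.648
```

Run:
```python
from tab import *
s,M=st(); print(s['joint_positions'].round(2))
im,cam=grab('wrist','w24.png'); 
for c,y in tabs(im,cam): print(go(*c).round(2))
```

```text
t 32.42 p [ 0.4586 -0.0254  0.055 ] yaw_x 41.27 zax [ 0.001 -0.    -1.   ] F [ 0.3  1.3 -0.3] w 0.648
[ 0.74  0.1  -0.77  2.06  0.08  1.01 -0.92]
px [279. 228.] c [ 0.4577 -0.0255] L 0.0224 0.0182 long-yaw 131.3
px [271.  70.] c [0.5283 0.0426] L 0.0226 0.0174 long-yaw 156.0
px [427.  22.] c [ 0.6072 -0.0078] L 0.0249 0.0186 long-yaw 34.1
[-0.09 -0.08 -0.  ]
[ 9.7  -0.54  0.01]
[12.31  8.44  0.03]
```

View pics/w24.png

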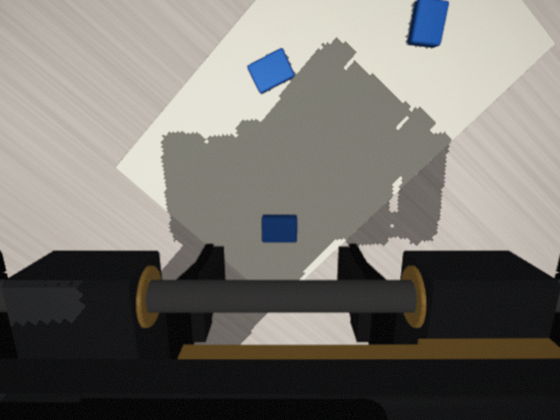

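B is at px (279,228), centred and aligned. I'll grasp it.

Request:
play_rows --pt "0.35 -0.05 -0.05 3 0" --pt "0.35 0 0 2.3 0" --pt "0.35 0 0 1 0" --pt "0.35 0 0 0.5 0" --pt "1 0 0 0 0" --pt "1 0 0 0 0" --pt "1 0 0 0 0" --pt "1 0 0 0 0" --pt "1 0 0 0 0" --pt "1 0 0 0 0" --pt "1 0 0 -1.5 0" --pt "1 0 0 -3 0" --pt "1 0 0 -5 0" --pt "1 0 0 -5 0" --pt "1 0 0 0 0" --force 20

```text
time: 34.35
position: [0.4603, -0.0255, 0.1355]
tool_rot: [2.935, 1.105, 0.011]
ft_force: [-0.0, -0.4, -0.5]
grip_width: 0.275
```

Run:
```python
from tab import *
s,M=st(); print(go(.494,.2708).round(2))
```

```text
t 34.35 p [ 0.4603 -0.0255  0.1355] yaw_x 41.26 zax [ 0.009 -0.003 -1.   ] F [-0.  -0.4 -0.5] w 0.275
[ 22.07 -20.05  -0.06]
```

Request:
play_rows --pt "1 4.45 -3.98 0 0" --pt "1 4.45 -3.98 0 0" --pt "1 4.45 -3.98 0 0" --pt "1 4.45 -3.98 0 0" --pt "1 4.45 -3.98 0 0" --pt "1 0 0 1 0" --pt "1 0 0 0 0" --pt "1 0 0 0 0"

```text
time: 35.35
position: [0.4934, 0.2688, 0.1206]
tool_rot: [2.94, 1.102, -0.001]
ft_force: [0.6, 0.1, 0.6]
grip_width: 0.275
```

Run:
```python
from tab import *
s,M=st(); print(go(.494,.2708).round(2))
im,cam=grab('wrist','w25.png')
cv2.imwrite('pics/o25.png',im[60:380,120:440,::-1])
```

```text
t 35.35 p [0.4934 0.2688 0.1206] yaw_x 41.11 zax [-0.    -0.002 -1.   ] F [0.6 0.1 0.6] w 0.275
[ 0.18 -0.11 -0.  ]
```

View pics/o25.png

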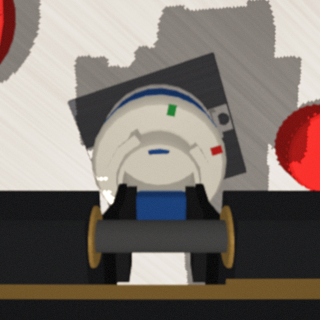

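Request:
play_rows --pt "1 0.15 -0.1 1 0" --pt "1 0 0 0.8 0" --pt "1 0 0 0 0" --pt "0.35 0 0 0 0" --pt "0.35 0 0 0 0" --pt "0.35 0 0 0 0" --pt "0.35 0 0 0 0" --pt "0.35 0 0 -2 0" --pt "0.35 0 0 -2 -0.15" --pt "0.35 0 0 0 -0.15" --pt "0.35 0 0 0 -0.15" --pt "0.35 0 0 0 0" --pt "0.35 0 0 0 0"

```text
time: 37.02
position: [0.4938, 0.2727, 0.1436]
tool_rot: [2.621, 1.731, 0.001]
ft_force: [-0.1, -0.3, -1.1]
grip_width: 0.65
```

Run:
```python
from tab import *
s,M=st(); print(go(.5283,.043).round(2))
im,cam=grab('wrist','w26.png'); tabs(im,cam)
ims,cs=grab('scene'); tabs(ims,cs)
cv2.imwrite('pics/o26.png',np.hstack([cv2.resize(im[60:340,140:420,::-1],(400,400)),cv2.resize(ims[110:310,220:420,::-1],(400,400),interpolation=2)]))
```

```text
t 37.02 p [0.4938 0.2727 0.1436] yaw_x 66.89 zax [ 0.001  0.    -1.   ] F [-0.1 -0.3 -1.1] w 0.65
[-19.78  12.19  -0.  ]
px [286. 208.] c [0.494  0.2601] L 0.0068 0.0225 long-yaw 135.7
px [282. 159.] c [0.5082 0.3031] L 0.0675 0.0159 long-yaw 156.9
px [328. 187.] c [0.4919 0.2716] L 0.0624 0.0874 long-yaw 28.0
```

View pics/o26.png

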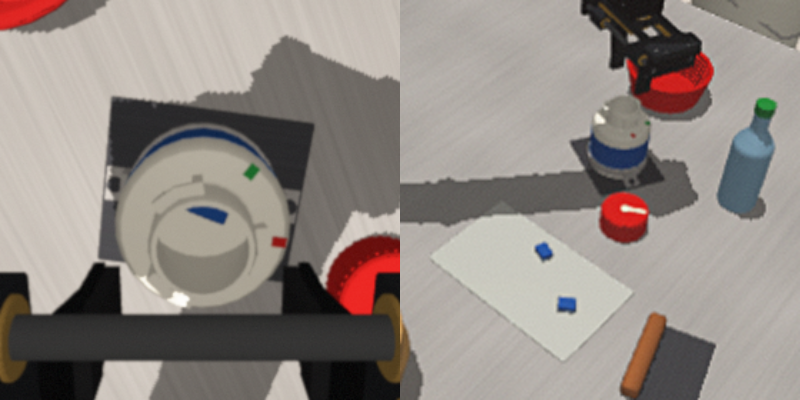

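Two tablets are in and two are left on the mat. Next is C.

Request:
play_rows --pt "0.35 -4.95 3.05 0 0" --pt "0.35 -4.95 3.05 0 0" --pt "0.35 -4.95 3.05 0 0" --pt "0.35 -4.95 3.05 0 0" --pt "0.35 0 0 3 0" --pt "0.35 0 0 3 0" --pt "0.35 0 0 2.8 0" --pt "0.35 0 0 0 0" --pt "0.35 0 0 0 0"

```text
time: 38.25
position: [0.5294, 0.0431, 0.056]
tool_rot: [2.619, 1.734, 0.002]
ft_force: [-0.6, -1.0, 0.1]
grip_width: 0.649
```

Run:
```python
from tab import *
s,M=st(); print(s['joint_positions'].round(2))
im,cam=grab('wrist','w27.png'); 
for c,y in tabs(im,cam): print(go(*c).round(2))
```

```text
t 38.25 p [0.5294 0.0431 0.056 ] yaw_x 67.03 zax [ 0.001  0.    -1.   ] F [-0.6 -1.   0.1] w 0.649
[ 0.74  0.35 -1.    1.89  0.34  1.08 -0.8 ]
px [415. 247.] c [ 0.6079 -0.0063] L 0.0234 0.0203 long-yaw 35.5
px [278. 225.] c [0.5286 0.0443] L 0.0224 0.0182 long-yaw 157.0
[-1.49  9.12  0.02]
[ 0.07 -0.15 -0.  ]
```

View pics/w27.png

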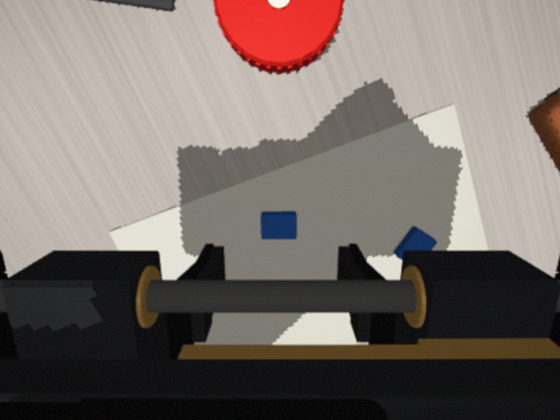

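Request:
play_rows --pt "0.35 0.05 -0.1 3 0" --pt "0.35 0 0 2.4 0" --pt "0.35 0 0 1 0" --pt "0.35 0 0 0.5 0" --pt "1 0 0 0 0" --pt "1 0 0 0 0" --pt "1 0 0 0 0" --pt "1 0 0 0 0" --pt "1 0 0 0 0" --pt "1 0 0 0 0" --pt "1 0 0 -1.5 0" --pt "1 0 0 -3 0" --pt "1 0 0 -5 0" --pt "1 0 0 -5 0" --pt "1 0 0 0 0" --pt "1 0 0 0 0" --force 20

```text
time: 40.3
position: [0.5276, 0.0433, 0.1308]
tool_rot: [2.619, 1.734, -0.001]
ft_force: [-0.0, -0.1, -0.5]
grip_width: 0.272
```

Run:
```python
from tab import *
s,M=st(); print(go(.494,.2708).round(2))
```

```text
t 40.3 p [0.5276 0.0433 0.1308] yaw_x 67.03 zax [-0.    -0.001 -1.   ] F [-0.  -0.1 -0.5] w 0.272
[ 19.64 -11.97  -0.02]
```

Request:
play_rows --pt "1 4.91 -2.99 0 0" --pt "1 4.91 -2.99 0 0" --pt "1 4.91 -2.99 0 0" --pt "1 4.91 -2.99 0 0" --pt "1 0 0 1 0" --pt "1 0 0 0 0" --pt "1 0 0 0 0"

```text
time: 41.18
position: [0.4948, 0.2689, 0.1201]
tool_rot: [2.621, 1.731, -0.003]
ft_force: [0.2, -1.1, 0.7]
grip_width: 0.275
```

Run:
```python
from tab import *
s,M=st(); print(go(.494,.2708).round(2))
im,cam=grab('wrist','w28.png')
cv2.imwrite('pics/o28.png',im[60:380,120:440,::-1])
```

```text
t 41.17 p [0.4948 0.2689 0.1201] yaw_x 66.88 zax [-0.001 -0.001 -1.   ] F [ 0.2 -1.1  0.7] w 0.275
[ 0.14 -0.15 -0.  ]
```

View pics/o28.png

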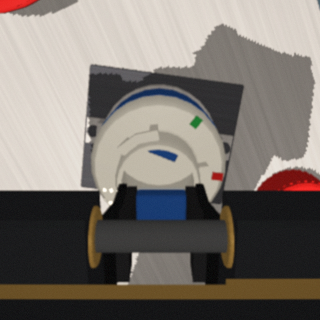

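Request:
play_rows --pt "1 0.12 -0.12 1 0" --pt "1 0 0 0.8 0" --pt "1 0 0 0 0" --pt "0.45 0 0 0 0" --pt "0.45 0 0 0 0" --pt "0.45 0 0 0 0" --pt "0.45 0 0 0 0" --pt "0.45 0 0 -2 0" --pt "0.45 0 0 -2 0.18" --pt "0.45 0 0 0 0.18" --pt "0.45 0 0 0 0.18" --pt "0.45 0 0 0 0" --pt "0.45 0 0 0 0"

```text
time: 42.85
position: [0.4939, 0.2729, 0.1436]
tool_rot: [2.985, 0.978, 0.001]
ft_force: [-1.0, 0.5, 0.4]
grip_width: 0.551
```

Run:
```python
from tab import *
s,M=st(); print(go(.608,-.0072).round(2))
im,cam=grab('wrist','w29.png'); tabs(im,cam)
ims,cs=grab('scene')
cv2.imwrite('pics/o29.png',np.hstack([cv2.resize(im[60:340,140:420,::-1],(400,400)),cv2.resize(ims[110:310,220:420,::-1],(400,400),interpolation=2)]))
```

```text
t 42.85 p [0.4939 0.2729 0.1436] yaw_x 36.28 zax [ 0.001  0.    -1.   ] F [-1.   0.5  0.4] w 0.551
[-7.38 29.33  0.  ]
px [282. 207.] c [0.4866 0.2658] L 0.0197 0.0084 long-yaw 153.6
px [281. 158.] c [0.5223 0.2924] L 0.0657 0.015 long-yaw 127.8
```

View pics/o29.png

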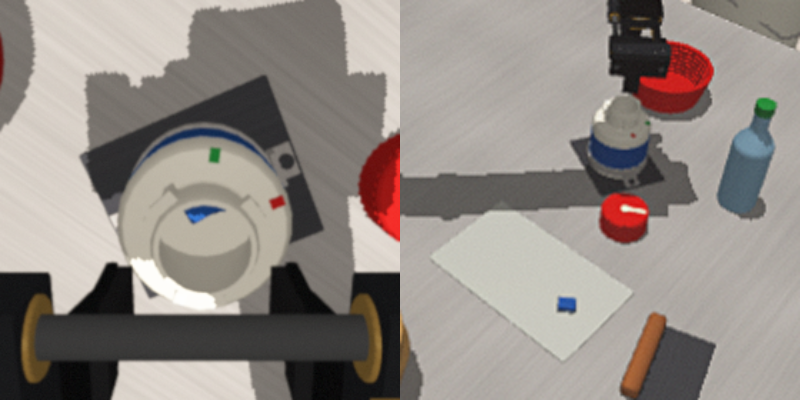

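Request:
play_rows --pt "0.45 -1.23 4.89 0 0" --pt "0.45 -1.23 4.89 0 0" --pt "0.45 -1.23 4.89 0 0" --pt "0.45 -1.23 4.89 0 0" --pt "0.45 -1.23 4.89 0 0" --pt "0.45 -1.23 4.89 0 0" --pt "0.45 0 0 3 0" --pt "0.45 0 0 3 0" --pt "0.45 0 0 2.8 0" --pt "0.45 0 0 0 0" --pt "0.45 0 0 0 0"

```text
time: 44.32
position: [0.6078, -0.0076, 0.056]
tool_rot: [2.987, 0.974, 0.002]
ft_force: [1.0, -0.1, 0.1]
grip_width: 0.549
```

Run:
```python
from tab import *
s,M=st(); print(s['joint_positions'].round(2))
im,cam=grab('wrist','w30.png'); 
for c,y in tabs(im,cam): print(go(*c).round(2))
```

```text
t 44.33 p [ 0.6078 -0.0076  0.056 ] yaw_x 36.13 zax [ 0.001  0.    -1.   ] F [ 1.  -0.1  0.1] w 0.549
[ 0.63  0.47 -0.82  1.71  0.38  1.13 -1.25]
px [282. 224.] c [ 0.61   -0.0078] L 0.0158 0.0237 long-yaw 36.7
[0.15 0.13 0.  ]
```

View pics/w30.png

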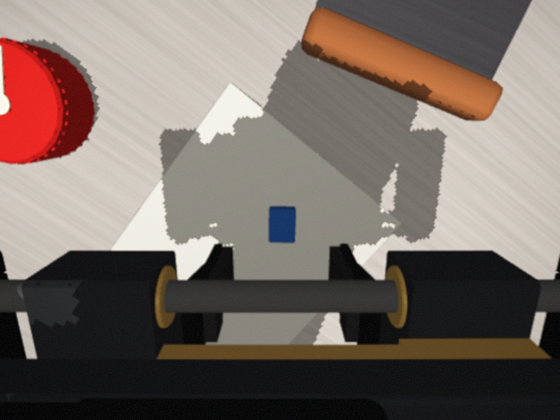

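Request:
play_rows --pt "0.45 0.12 0.1 3 0" --pt "0.45 0 0 2.4 0" --pt "0.45 0 0 1 0" --pt "0.45 0 0 0.5 0" --pt "1 0 0 0 0" --pt "1 0 0 0 0" --pt "1 0 0 0 0" --pt "1 0 0 0 0" --pt "1 0 0 0 0" --pt "1 0 0 0 0" --pt "1 0 0 -1.5 0" --pt "1 0 0 -3 0" --pt "1 0 0 -5 0" --pt "1 0 0 -5 0" --pt "1 0 0 0 0" --pt "1 0 0 0 0" --force 20

```text
time: 46.38
position: [0.6083, -0.0081, 0.131]
tool_rot: [2.987, 0.973, -0.0]
ft_force: [0.5, 0.6, -0.9]
grip_width: 0.205
```

Run:
```python
from tab import *
s,M=st(); print(go(.494,.2708).round(2))
```

```text
t 46.38 p [ 0.6083 -0.0081  0.131 ] yaw_x 36.1 zax [-0.    -0.001 -1.   ] F [ 0.5  0.6 -0.9] w 0.205
[ 7.200e+00 -2.927e+01 -2.000e-02]
```

Request:
play_rows --pt "1 1.2 -4.88 0 0" --pt "1 1.2 -4.88 0 0" --pt "1 1.2 -4.88 0 0" --pt "1 1.2 -4.88 0 0" --pt "1 1.2 -4.88 0 0" --pt "1 1.2 -4.88 0 0" --pt "1 0 0 1 0" --pt "1 0 0 0 0" --pt "1 0 0 0 0"

```text
time: 47.5
position: [0.4947, 0.2692, 0.1202]
tool_rot: [2.988, 0.969, -0.002]
ft_force: [-0.2, 0.1, 0.2]
grip_width: 0.203
```

Run:
```python
from tab import *
s,M=st(); print(go(.494,.2708).round(2))
im,cam=grab('wrist','w31.png')
cv2.imwrite('pics/o31.png',im[60:380,120:440,::-1])
```

```text
t 47.5 p [0.4947 0.2692 0.1202] yaw_x 35.95 zax [-0.001 -0.001 -1.   ] F [-0.2  0.1  0.2] w 0.203
[ 0.04 -0.17 -0.  ]
```

View pics/o31.png

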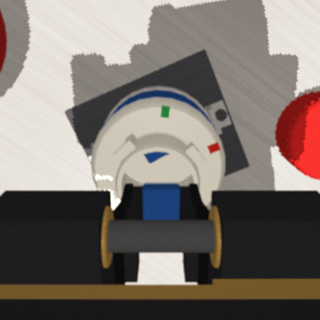

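Request:
play_rows --pt "1 0 -0.12 1 0" --pt "1 0 0 0.8 0" --pt "1 0 0 0 0" --pt "0.45 0 0 0 0" --pt "0.45 0 0 0 0" --pt "0.45 0 0 0 0" --pt "0.45 0 0 0 0" --pt "0 0 0 -3 0" --pt "0 0 0 -4 -0.144" --pt "0 0 0 -4 -0.144" --pt "0 0 0 0 -0.144" --pt "0 -4 0 0 0" --pt "0 -4 0 0 0" --pt "0 0 0 0 0" --pt "0 0 0 0 0"

```text
time: 49.42
position: [0.455, 0.2025, 0.2133]
tool_rot: [2.709, 1.59, 0.002]
ft_force: [0.0, 0.7, 0.6]
grip_width: 0.997
```

Run:
```python
from tab import *
s,M=st()
im,cam=grab('wrist','w32.png')
t,ct=grab('top','t32.png'); sc,cs=grab('scene','s32.png')
```

```text
t 49.42 p [0.455  0.2025 0.2133] yaw_x 60.83 zax [ 0.001  0.    -1.   ] F [0.  0.7 0.6] w 0.997
```

View pics/w32.png

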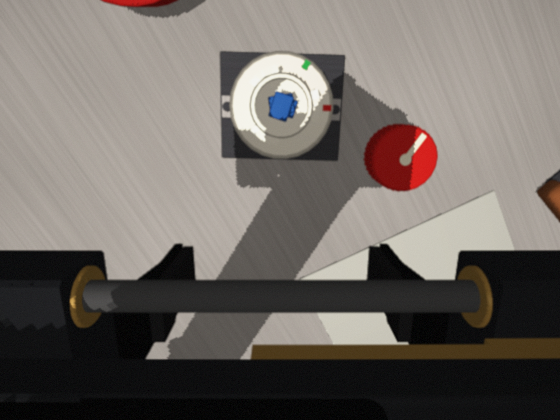

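View pics/s32.png

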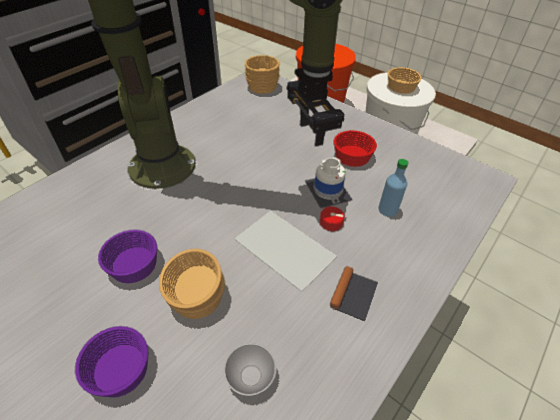

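The tablets lie inside the mouth at (282,105) and the mat is empty. I'll measure the cap and the mouth for the refit.

Run:
```python
from tab import *
s,M=st()
im,cam=grab('wrist'); H=hsv(im)
red=((H[...,0]<6)|(H[...,0]>174))&(H[...,1]>150); red[:100]=0; red[240:]=0; red[:,:345]=0; red[:,460:]=0
c=max(blobs(red,300),key=cv2.contourArea); h=cv2.convexHull(c).reshape(-1,2).astype(float)
cc,r,e=circ(cast(h,cam,.037)); print('cap',cc.round(4),r.round(4),e.round(4),'shift',go(*cc).round(2))
m=np.zeros(red.shape,np.uint8); cv2.drawContours(m,[cv2.convexHull(c)],-1,1,-1); m=cv2.erode(m,np.ones((9,9)))
ys,xs=np.nonzero((m>0)&~red); P=cast(np.c_[xs,ys].astype(float),cam,.037)
far=P[np.hypot(*(P[:,:2]-cc).T)>.010]; d=far[:,:2].mean(0)-cc; print('pointer yaw',np.degrees(np.arctan2(d[1],d[0])))
# red mark, green mark
g=(H[...,0]>40)&(H[...,0]<85)&(H[...,1]>80); g[:,:220]=0;g[:,350:]=0;g[160:]=0
rd=((H[...,0]<6)|(H[...,0]>174))&(H[...,1]>120); rd[:,:220]=0;rd[:,345:]=0;rd[160:]=0; rd[:40]=0
T=[]
for nm,mm in (('g',g),('r',rd)):
    k=max(blobs(mm,3),key=cv2.contourArea); q=k.reshape(-1,2).mean(0); p=cast([q],cam,.087)[0]; T.append(p[:2]); print(nm,q,p.round(4))
g,r_=T; mid=(g+r_)/2; dd=g-r_; print('sep',np.hypot(*dd)); n=np.array([-dd[1],dd[0]])/np.hypot(*dd)
axis=mid+n*np.sqrt(.038**2-(np.hypot(*dd)/2)**2); print('tub axis from marks',axis.round(4), 'red yaw',np.degrees(np.arctan2(*(r_-axis)[::-1])))
# tub foot dark plate / white outline of shoulder
crop=cv2.resize(im[40:210,200:370,::-1],None,fx=4,fy=4,interpolation=2); 
a=np.linspace(0,2*np.pi,90)
for rr,z in ((.0205,.115),(.025,.115),(.045,.087)):
  for p in proj(np.c_[.4943+rr*np.cos(a),.2705+rr*np.sin(a),0*a+z],cam): cv2.circle(crop,tuple(int(round(t)) for t in (p-[200,40])*4),1,(0,255,0),-1)
cv2.imwrite('pics/o32.png',crop[:600])
```

```text
t 49.58 p [0.4546 0.2038 0.213 ] yaw_x 60.99 zax [-0.     0.002 -1.   ] F [ 0.7 -0.5 -0.3] w 0.998
cap [0.5766 0.1684] 0.0355 0.0016 shift [ 2.830e+00  1.239e+01 -1.000e-02]
pointer yaw 8.669305667968535
g [307.72727273  65.45454545] [0.5278 0.2894 0.087 ]
r [328.5 109. ] [0.5271 0.2506 0.087 ]
sep 0.03882039641103132
tub axis from marks [0.4948 0.2706] red yaw -31.757156721620078
```

View pics/o32.png

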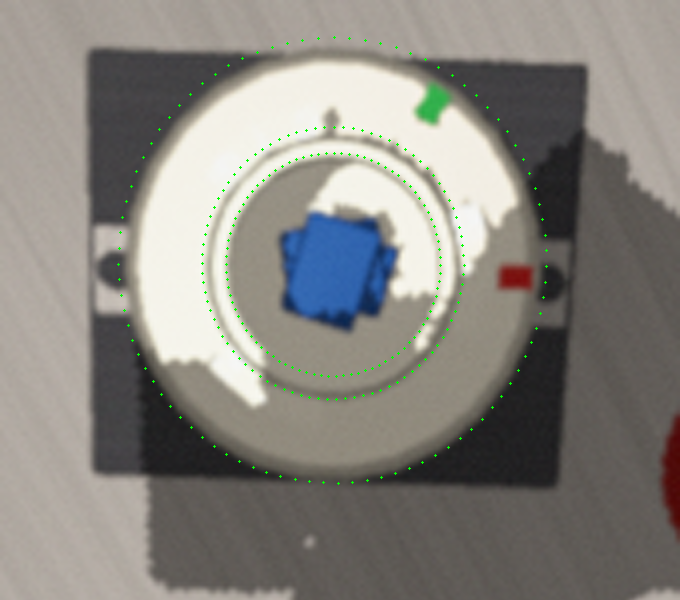

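Run:
```python
from tab import *
s,M=st(); print(go(.58,.1655).round(2))
```

```text
t 49.62 p [0.4545 0.2037 0.213 ] yaw_x 60.99 zax [-0.001  0.002 -1.   ] F [-0.3 -0.5 -0.4] w 0.997
[ 2.750e+00  1.283e+01 -1.000e-02]
```

Request:
play_rows --pt "0 0.92 4.28 0 0" --pt "0 0.92 4.28 0 0" --pt "0 0.92 4.28 2 0" --pt "0 0 0 4 0" --pt "0 0 0 4 0" --pt "0 0 0 0 0" --pt "0 0 0 0 0"

```text
time: 50.5
position: [0.5809, 0.1649, 0.1142]
tool_rot: [-2.708, -1.592, -0.003]
ft_force: [-0.5, 0.0, -0.2]
grip_width: 0.998
```

Run:
```python
from tab import *
s,M=st()
im,cam=grab('wrist','w33.png'); H=hsv(im)
red=((H[...,0]<6)|(H[...,0]>174))&(H[...,1]>150); red[245:]=0
c=max(blobs(red,300),key=cv2.contourArea); print(cv2.boundingRect(c))
print(go(.58,.1652))
sc,cs=grab('scene'); a=np.linspace(0,2*np.pi,60)
v=cv2.resize(sc[150:260,270:380,::-1],None,fx=4,fy=4,interpolation=2)
for p in proj(np.c_[.58+.034*np.cos(a),.1652+.034*np.sin(a),0*a+.037],cs): cv2.circle(v,tuple(int(round(t)) for t in (p-[270,150])*4),1,(0,255,0),-1)
w=im.copy()
for p in proj(np.c_[.58+.034*np.cos(a),.1652+.034*np.sin(a),0*a+.037],cam): cv2.circle(w,tuple(int(round(t)) for t in p),1,(0,255,0),-1)
cv2.imwrite('pics/o33.png',np.hstack([v,w[:,:,::-1][0:420,120:440][:,:].copy() if 0 else cv2.resize(w[100:400,120:420,::-1],(440,440))]))
```

```text
t 50.5 p [0.5809 0.1649 0.1142] yaw_x 60.9 zax [ 0.001  0.001 -1.   ] F [-0.5  0.  -0.2] w 0.998
(236, 163, 88, 82)
[-0.03629761 -0.122548   -0.00027488]
```

View pics/o33.png

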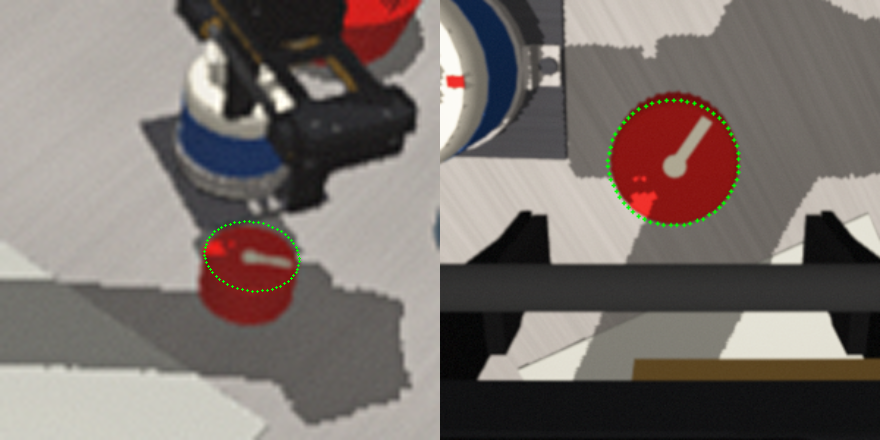

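The cap top matches (0.58, 0.1652) in both views. I'll descend and regrip at the same height as before.

Request:
play_rows --pt "0 0 -0.1 4 0" --pt "0 0 0 4 0" --pt "0 0 0 2 0" --pt "0 0 0 0.7 0" --pt "1 0 0 0 0" --pt "1 0 0 0 0" --pt "1 0 0 0 0" --pt "1 0 0 0 0" --pt "1 0 0 0 0" --pt "1 0 0 0 0" --force 55

```text
time: 51.85
position: [0.5802, 0.1645, 0.0071]
tool_rot: [2.708, 1.59, 0.003]
ft_force: [-0.8, -0.3, 6.2]
grip_width: 0.764
```

Run:
```python
from tab import *
s,M=st()
```

```text
t 51.85 p [0.5802 0.1645 0.0071] yaw_x 60.84 zax [ 0.002  0.    -1.   ] F [-0.8 -0.3  6.2] w 0.764
```

Request:
play_rows --pt "1 0 0 -2 0" --pt "1 0 0 -4 0" --pt "1 0 0 -5 0" --pt "1 0 0 -4.5 0" --pt "1 0 0 0 0" --pt "1 1.7 -4.22 0 0" --pt "1 1.7 -4.22 0 0" --pt "1 1.7 -4.22 0 0" --pt "1 0 0 0 0" --pt "1 0 0 0 0"

```text
time: 53.1
position: [0.4935, 0.2696, 0.1605]
tool_rot: [2.708, 1.591, -0.002]
ft_force: [0.4, -0.4, -1.1]
grip_width: 0.763
```

Run:
```python
from tab import *
s,M=st(); print(go(.4945,.2706).round(2))
im,cam=grab('wrist','w34.png'); sc,cs=grab('scene')
cv2.imwrite('pics/o34.png',np.hstack([cv2.resize(sc[80:200,280:400,::-1],(400,400),interpolation=2),cv2.resize(im[60:360,120:420,::-1],(400,400))]))
```

```text
t 53.1 p [0.4935 0.2696 0.1605] yaw_x 60.86 zax [-0.    -0.001 -1.   ] F [ 0.4 -0.4 -1.1] w 0.763
[ 0.14  0.04 -0.  ]
```

View pics/o34.png

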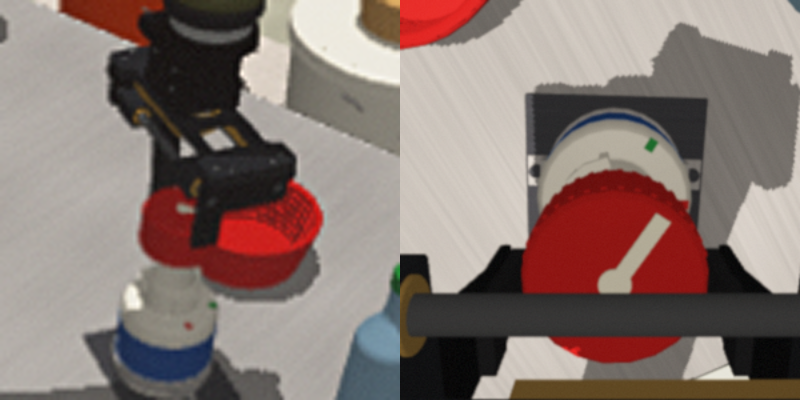

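Request:
play_rows --pt "1 0.12 0.04 2 0" --pt "1 0 0 1.5 0" --pt "1 0 0 0.6 0" --pt "1 0 0 0.4 0" --pt "1 0 0 0 0" --pt "1 0 0 0 0" --force 60

```text
time: 53.95
position: [0.4948, 0.2715, 0.1163]
tool_rot: [2.709, 1.591, 0.001]
ft_force: [-0.3, -0.2, -1.7]
grip_width: 0.768
```

Run:
```python
from tab import *
s,M=st()
```

```text
t 53.95 p [0.4948 0.2715 0.1163] yaw_x 60.85 zax [ 0.001  0.    -1.   ] F [-0.3 -0.2 -1.7] w 0.768
```

Request:
play_rows --pt "1 0 0 0.4 0" --pt "1 0 0 0.4 0" --pt "1 0 0 0.4 0" --pt "1 0 0 0 0"

```text
time: 54.45
position: [0.4951, 0.2716, 0.1054]
tool_rot: [2.708, 1.59, 0.002]
ft_force: [-2.4, -3.4, 12.0]
grip_width: 0.763
```

Run:
```python
from tab import *
s,M=st()
```

```text
t 54.45 p [0.4951 0.2716 0.1054] yaw_x 60.85 zax [ 0.001 -0.    -1.   ] F [-2.4 -3.4 12. ] w 0.763
```

Request:
play_rows --pt "1 0 0 0.25 0" --pt "1 0 0 0.25 0" --pt "1 0 0 0 0" --pt "1 0 0 0 0"

```text
time: 54.95
position: [0.4951, 0.2716, 0.1011]
tool_rot: [2.708, 1.59, 0.002]
ft_force: [-3.2, -2.9, 13.7]
grip_width: 0.763
```

Run:
```python
from tab import *
s,M=st()
```

```text
t 54.95 p [0.4951 0.2716 0.1011] yaw_x 60.85 zax [ 0.002 -0.001 -1.   ] F [-3.2 -2.9 13.7] w 0.763
```

Request:
play_rows --pt "1 0 0 0.09 0" --pt "1 0 0 0 0" --pt "1 0 0 0 0.1" --pt "1 0 0 0 0.16" --pt "1 0 0 0 0.16" --pt "1 0 0 0 0.16" --pt "1 0 0 0 0.16" --pt "1 0 0 0 0.16" --pt "1 0 0 0 0.145" --pt "1 0 0 0 0" --pt "1 0 0 0 0"

```text
time: 56.32
position: [0.4958, 0.2711, 0.1007]
tool_rot: [3.14, 0.025, 0.005]
ft_force: [-3.0, -3.7, 15.1]
grip_width: 0.764
```

Run:
```python
from tab import *
s,M=st(); print(s['torque'].round(2),s['joint_positions'].round(2))
im,cam=grab('wrist','w35.png'); sc,cs=grab('scene')
cv2.imwrite('pics/o35.png',np.hstack([cv2.resize(sc[80:200,280:400,::-1],(400,400),interpolation=2),cv2.resize(im[60:360,120:420,::-1],(400,400))]))
```

```text
t 56.33 p [0.4958 0.2711 0.1007] yaw_x 0.93 zax [ 0.003 -0.001 -1.   ] F [-3.  -3.7 15.1] w 0.764
[-0.84  0.7  -0.11] [ 0.2   0.33 -0.87  1.77  0.28  1.17 -2.31]
```

View pics/o35.png

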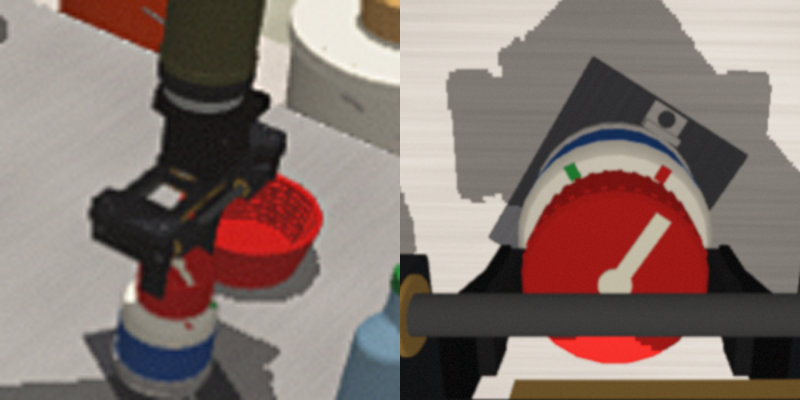

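The pointer is at the red mark and the torque is small. I'll let the cap rise and test the catch.

Request:
play_rows --pt "1 0 0 -0.3 0" --pt "1 0 0 -0.3 0" --pt "1 0 0 -0.2 0" --pt "1 0 0 0 0" --pt "1 0 0 0 0"

```text
time: 57.05
position: [0.4957, 0.2711, 0.1077]
tool_rot: [3.141, 0.026, 0.004]
ft_force: [-1.7, -1.8, 9.3]
grip_width: 0.765
```

Run:
```python
from tab import *
s,M=st()
```

```text
t 57.05 p [0.4957 0.2711 0.1077] yaw_x 0.94 zax [ 0.003 -0.001 -1.   ] F [-1.7 -1.8  9.3] w 0.765
```

Request:
play_rows --pt "1 0 0 -0.15 0" --pt "1 0 0 -0.15 0" --pt "1 0 0 0 0" --pt "1 0 0 0 0"

```text
time: 57.55
position: [0.4955, 0.2711, 0.1092]
tool_rot: [-3.141, -0.026, -0.003]
ft_force: [3.5, -0.9, 1.3]
grip_width: 0.765
```

Run:
```python
from tab import *
s,M=st()
```

```text
t 57.55 p [0.4955 0.2711 0.1092] yaw_x 0.95 zax [ 0.002  0.    -1.   ] F [ 3.5 -0.9  1.3] w 0.765
```

The force fell from 9 to 1 N within 1.5 mm, so the hooks are holding the cap. I'll do a short pull and twist check, then release.

Request:
play_rows --pt "1 0 0 -0.15 0" --pt "1 0 0 0 -0.06" --pt "1 0 0 0 0" --pt "1 0 0 0 0"

```text
time: 58.05
position: [0.4944, 0.271, 0.1094]
tool_rot: [-3.139, -0.12, 0.001]
ft_force: [5.0, 0.8, -7.7]
grip_width: 0.761
```

Run:
```python
from tab import *
s,M=st(); print(s['torque'].round(2))
```

```text
t 58.05 p [0.4944 0.271  0.1094] yaw_x 4.38 zax [-0.001  0.    -1.   ] F [ 5.   0.8 -7.7] w 0.761
[ 0.26 -1.24  0.18]
```

It holds against a 7.7 N pull with no rise. I'll relax the pull, release, retreat and inspect.

Request:
play_rows --pt "1 0 0 0.25 0" --pt "1 0 0 0 0" --pt "0 0 0 0 0" --pt "0 0 0 0 0" --pt "0 0 0 0 0" --pt "0 0 0 0 0" --pt "0 0 0 -3 0" --pt "0 0 0 -5 0" --pt "0 0 0 -5 0" --pt "0 -3 0 -2 0" --pt "0 -4 0 0 0" --pt "0 0 0 0 0" --pt "0 0 0 0 0"

```text
time: 59.68
position: [0.4251, 0.2654, 0.2581]
tool_rot: [3.139, 0.12, 0.001]
ft_force: [-0.2, -0.1, -0.3]
grip_width: 1.004
```

Run:
```python
from tab import *
s,M=st()
im,cam=grab('wrist','w36.png'); H=hsv(im)
sc,cs=grab('scene','s36.png'); t,ct=grab('top','t36.png')
red=((H[...,0]<6)|(H[...,0]>174))&(H[...,1]>150); red[:, :200]=0; red[:, 380:]=0; red[240:]=0
c=max(blobs(red,500),key=cv2.contourArea); h=cv2.convexHull(c).reshape(-1,2).astype(float)
for z in (.138,.142): print('cap',z,*[np.round(q,4) for q in circ(cast(h,cam,z))])
cv2.imwrite('pics/o36.png',np.hstack([cv2.resize(sc[110:230,270:390,::-1],(400,400),interpolation=2),cv2.resize(im[20:220,190:390,::-1],(400,400),interpolation=2)]))
# blue anywhere on bench?
tabs(sc,cs)
```

```text
t 59.67 p [0.4251 0.2654 0.2581] yaw_x 4.38 zax [ 0.001 -0.001 -1.   ] F [-0.2 -0.1 -0.3] w 1.004
cap 0.138 [0.4952 0.2704] 0.0334 0.0005
cap 0.142 [0.4952 0.2704] 0.033 0.0005
px [328. 187.] c [0.4924 0.2721] L 0.0627 0.0887 long-yaw 28.4
```

View pics/o36.png

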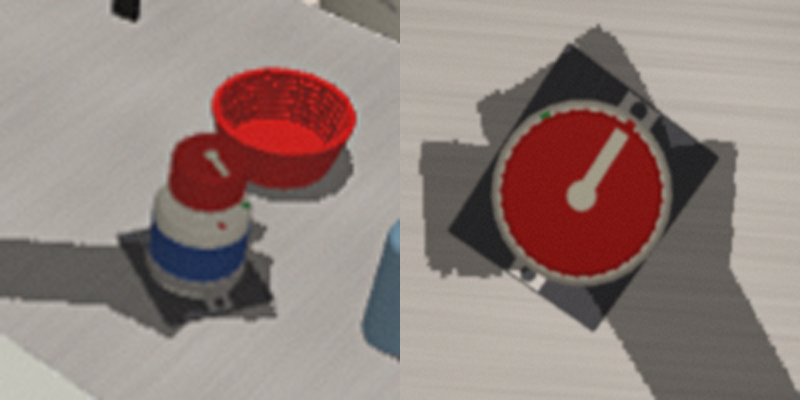

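View pics/t36.png

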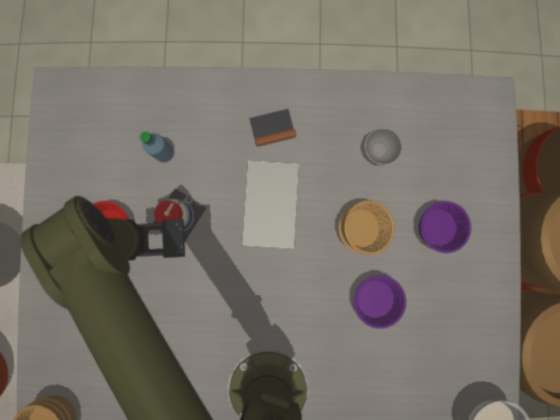

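The cap sits at its starting radius and height with the pointer at the red mark, and no tablets remain outside. Next I'll check that the nested basket is level and at the right height.

Run:
```python
from tab import *
sc=cv2.imread('pics/s36.png'); t=cv2.imread('pics/t36.png')
_,cs=grab('scene'); _,ct=grab('top'); a=np.linspace(0,2*np.pi,80)
A=cv2.resize(sc[235:335,145:245],(400,400),interpolation=2); B=cv2.resize(t[180:280,320:420],(400,400),interpolation=2)
A2=A.copy();B2=B.copy()
for col,h in (((0,255,0),.087),((255,0,0),.100)):
    P=np.c_[.4690+.074*np.cos(a),-.2575+.074*np.sin(a),0*a+h]
    for p in proj(P,cs): cv2.circle(A2,tuple(int(round(q)) for q in (p-[145,235])*4),1,col,-1)
    for p in proj(P,ct): cv2.circle(B2,tuple(int(round(q)) for q in (p-[320,180])*4),1,col,-1)
cv2.imwrite('pics/o37.png',cv2.resize(np.vstack([np.hstack([A,B]),np.hstack([A2,B2])]),(600,600)))
```

```text
(no output)
```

View pics/o37.png

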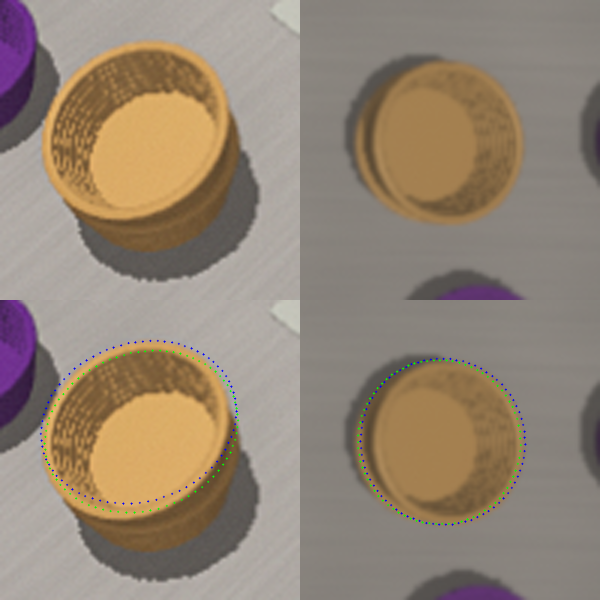

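The loose basket looks slightly tilted in the rest, since its rim is narrower across y in the top view. I'll look from above with the wrist camera.

Request:
play_rows --pt "0.9 2.0 5.4 -1 0" --pt "0.9 2.0 5.4 -1 0" --pt "0.9 2.0 5.4 -1 0" --pt "0.9 2.0 5.4 -1 0" --pt "0.9 2.0 5.4 0 0" --pt "0.9 -2.9 5.0 0 0" --pt "0.9 -2.9 5.0 0 0" --pt "0.9 -2.9 5.0 0 0" --pt "0.9 -2.9 5.0 0 0" --pt "0.9 -2.9 5.0 0 0" --pt "0.9 0 0 0 0.076" --pt "0.9 0 0 0 0"

```text
time: 61.42
position: [0.4198, -0.2565, 0.2976]
tool_rot: [-3.14, -0.001, 0.001]
ft_force: [0.1, 0.2, -0.2]
grip_width: 0.099
```

Run:
```python
from tab import *
s,M=st()
im,cam=grab('wrist','w38.png'); sc,cs=grab('scene','s38.png'); H=hsv(im)
```

```text
t 61.42 p [ 0.4198 -0.2565  0.2976] yaw_x 0.04 zax [-0.     0.001 -1.   ] F [ 0.1  0.2 -0.2] w 0.099
```

View pics/w38.png

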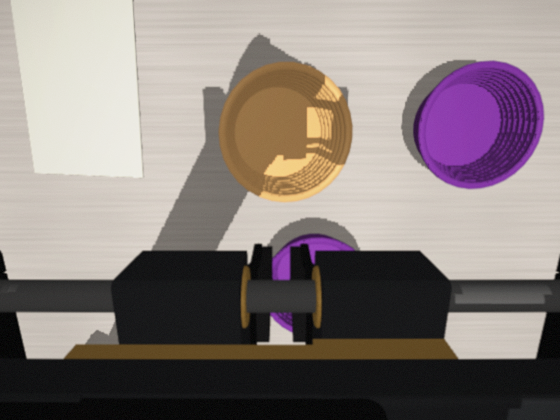

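Run:
```python
from tab import *
im=cv2.imread('pics/w38.png')[:,:,::-1]; sc=cv2.imread('pics/s38.png')[:,:,::-1]
_,cam=grab('wrist'); _,cs=grab('scene')
def hull(im,box):
    H=hsv(np.ascontiguousarray(im)); t=(H[...,0]>8)&(H[...,0]<25)&(H[...,1]>90); m=np.zeros_like(t); x0,y0,x1,y1=box; m[y0:y1,x0:x1]=t[y0:y1,x0:x1]
    return cv2.convexHull(max(blobs(m,300),key=cv2.contourArea))
hw=hull(im,(190,40,380,225)); hs=hull(sc,(140,230,250,340))
e=cv2.fitEllipse(hw); print('wrist ell',e)
c=np.array(e[0])
for ang in range(0,360,30):
    d=np.array([np.cos(np.radians(ang)),np.sin(np.radians(ang))])
    # boundary point
    r=[k for k in np.arange(50,90,.5) if cv2.pointPolygonTest(hw.astype(np.float32),tuple(map(float,c+k*d)),False)>=0]
    p=c+max(r)*d
    zs=np.arange(.03,.16,.001); dist=[]
    for z in zs:
        q=proj(cast([p],cam,z),cs)[0]; dist.append(cv2.pointPolygonTest(hs.astype(np.float32),tuple(map(float,q)),True))
    dist=np.array(dist); i=np.nonzero(np.diff(np.sign(dist)))[0]
    print(ang,p.round(0),[(zs[k].round(3),cast([p],cam,zs[k])[0][:2].round(3)) for k in i])
```

```text
wrist ell ((285.0556335449219, 131.35401916503906), (133.02088928222656, 140.09783935546875), 7.5519208908081055)
0 [351. 131.] [(np.float64(0.07), array([ 0.474, -0.335]))]
30 [343. 165.] [(np.float64(0.073), array([ 0.436, -0.328])), (np.float64(0.154), array([ 0.448, -0.313]))]
60 [319. 191.] [(np.float64(0.105), array([ 0.412, -0.298]))]
90 [285. 201.] [(np.float64(0.103), array([ 0.4  , -0.261]))]
120 [251. 191.] [(np.float64(0.109), array([ 0.412, -0.223]))]
150 [227. 165.] [(np.float64(0.112), array([ 0.441, -0.199]))]
180 [219. 131.] [(np.float64(0.108), array([ 0.475, -0.192]))]
210 [227.  98.] []
240 [251.  72.] [(np.float64(0.072), array([ 0.537, -0.223]))]
270 [285.  62.] [(np.float64(0.05), array([ 0.549, -0.26 ]))]
300 [320.  72.] [(np.float64(0.045), array([ 0.54, -0.3 ]))]
330 [344.  97.] [(np.float64(0.054), array([ 0.511, -0.328]))]
```

The two-view rim heights are about 0.11 on the +y side and 0.07 on the -y side, so the basket is jammed with a tilt of about 14°. I'll press the +y rim down with closed fingertips.

Request:
play_rows --pt "1 2.45 -3.05 2 0" --pt "1 2.45 -3.05 2 0" --pt "1 0 0 5 0" --pt "1 0 0 5 0" --pt "1 0 0 4 0" --pt "1 0 0 1.4 0" --pt "1 0 0 0 0" --pt "1 0 0 0 0" --force 20

```text
time: 62.62
position: [0.4703, -0.1955, 0.1059]
tool_rot: [3.14, 0.002, 0.005]
ft_force: [0.0, 0.2, 0.2]
grip_width: 0.002
```

Run:
```python
from tab import *
s,M=st()
sc,cs=grab('scene'); cv2.imwrite('pics/o39.png',cv2.resize(sc[220:340,140:260,::-1],(480,480),interpolation=2))
```

```text
t 62.62 p [ 0.4703 -0.1955  0.1059] yaw_x 0.08 zax [ 0.003 -0.002 -1.   ] F [0.  0.2 0.2] w 0.002
```

View pics/o39.png

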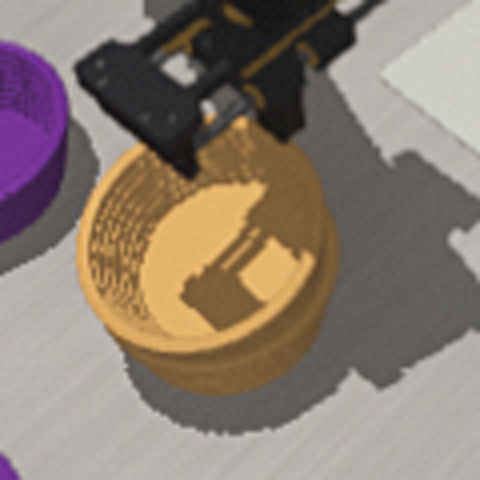

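Request:
play_rows --pt "1 0 0 0.5 0" --pt "1 0 0 0.4 0" --pt "1 0 0 0.4 0" --pt "1 0 0 0.3 0" --pt "1 0 0 0 0"

```text
time: 63.3
position: [0.47, -0.1935, 0.0892]
tool_rot: [-3.14, -0.003, -0.003]
ft_force: [-0.7, 4.0, 7.7]
grip_width: 0.005
```

Run:
```python
from tab import *
s,M=st()
sc,cs=grab('scene'); cv2.imwrite('pics/o40.png',cv2.resize(sc[220:340,140:260,::-1],(480,480),interpolation=2))
```

```text
t 63.3 p [ 0.47   -0.1935  0.0892] yaw_x 0.12 zax [ 0.002  0.001 -1.   ] F [-0.7  4.   7.7] w 0.005
```

View pics/o40.png

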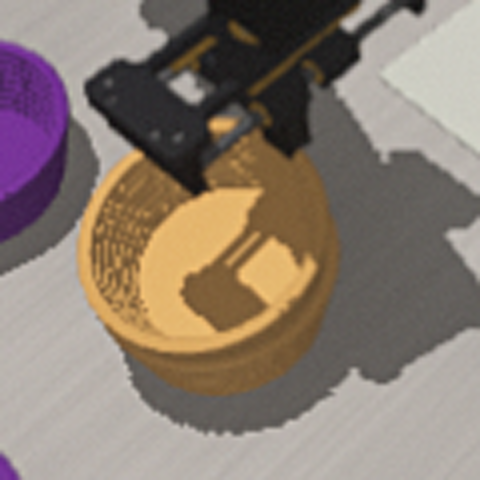

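Request:
play_rows --pt "1 0 0 0.3 0" --pt "1 0 0 0.3 0" --pt "1 0 0 0.3 0" --pt "1 0 0 0 0"

```text
time: 63.85
position: [0.4706, -0.1919, 0.081]
tool_rot: [-3.139, -0.005, -0.003]
ft_force: [-1.3, 7.3, 12.6]
grip_width: 0.006
```

Run:
```python
from tab import *
s,M=st()
sc,cs=grab('scene'); cv2.imwrite('pics/o41.png',cv2.resize(sc[220:340,140:260,::-1],(480,480),interpolation=2))
```

```text
t 63.85 p [ 0.4706 -0.1919  0.081 ] yaw_x 0.17 zax [ 0.002  0.003 -1.   ] F [-1.3  7.3 12.6] w 0.006
```

View pics/o41.png

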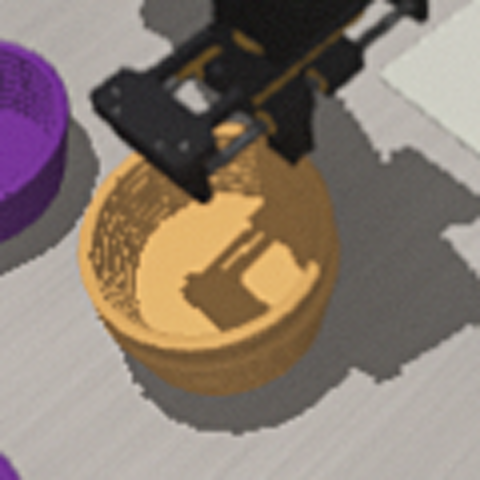

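Request:
play_rows --pt "1 0 -0.1 0.3 0" --pt "1 0 -0.1 0.3 0" --pt "1 0 0 0.3 0" --pt "1 0 0 0 0"

```text
time: 64.4
position: [0.4689, -0.1924, 0.0708]
tool_rot: [-3.141, -0.002, 0.001]
ft_force: [-2.4, 4.3, 10.4]
grip_width: 0.004
```

Run:
```python
from tab import *
s,M=st()
sc,cs=grab('scene'); cv2.imwrite('pics/o42.png',cv2.resize(sc[220:340,140:260,::-1],(480,480),interpolation=2))
```

```text
t 64.4 p [ 0.4689 -0.1924  0.0708] yaw_x 0.06 zax [-0.     0.001 -1.   ] F [-2.4  4.3 10.4] w 0.004
```

View pics/o42.png

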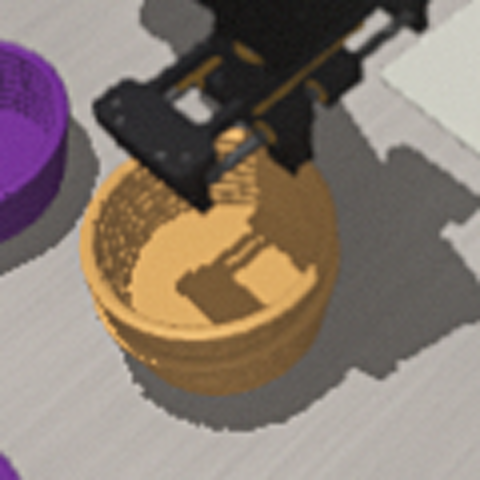

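It looks nearly level now. I'll retreat and measure from above.

Request:
play_rows --pt "1 0 0 -3 0" --pt "1 0 0 -5 0" --pt "1 0 0 -5 0" --pt "1 -2.5 3 -5 0" --pt "1 -2.5 3 -5 0" --pt "1 0 0 0 0" --pt "1 0 0 0 0"

```text
time: 65.32
position: [0.4193, -0.2521, 0.2975]
tool_rot: [-3.141, -0.001, 0.001]
ft_force: [0.2, -0.0, -0.5]
grip_width: 0.008
```

```bash
cat > lvl.py <<'E'
from tab import *
s,M=st()
im,cam=grab('wrist','w43.png'); sc,cs=grab('scene','s43.png')
def hull(im,box):
    H=hsv(np.ascontiguousarray(im)); t=(H[...,0]>8)&(H[...,0]<25)&(H[...,1]>90); m=np.zeros_like(t); x0,y0,x1,y1=box; m[y0:y1,x0:x1]=t[y0:y1,x0:x1]
    return cv2.convexHull(max(blobs(m,300),key=cv2.contourArea))
hw=hull(im,(190,40,380,225)); hs=hull(sc,(140,230,250,340))
e=cv2.fitEllipse(hw); print('wrist ell',np.round(e[0],1),np.round(e[1],1)); c=np.array(e[0])
for z in (.087,.093,.1): print(z,*[np.round(q,4) for q in circ(cast(hw.reshape(-1,2).astype(float),cam,z))])
for ang in range(0,210,20):
    d=np.array([np.cos(np.radians(ang)),np.sin(np.radians(ang))])
    r=[k for k in np.arange(50,90,.5) if cv2.pointPolygonTest(hw.astype(np.float32),tuple(map(float,c+k*d)),False)>=0]
    p=c+max(r)*d; zs=np.arange(.03,.16,.001)
    dist=np.array([cv2.pointPolygonTest(hs.astype(np.float32),tuple(map(float,proj(cast([p],cam,z),cs)[0])),True) for z in zs]); i=np.nonzero(np.diff(np.sign(dist)))[0]
    print(ang,[(float(zs[k].round(3)),cast([p],cam,zs[k])[0][:2].round(3).tolist()) for k in i])
cv2.imwrite('pics/o43.png',np.hstack([cv2.resize(sc[230:340,140:250,::-1],(400,400),interpolation=2),cv2.resize(im[40:240,180:380,::-1],(400,400),interpolation=2)]))
E
python3 lvl.py
```

```text
t 65.33 p [ 0.4193 -0.2521  0.2975] yaw_x 0.03 zax [-0.001  0.001 -1.   ] F [ 0.2 -0.  -0.5] w 0.008
wrist ell [287.  130.6] [134.4 137.7]
0.087 [ 0.4702 -0.2591] 0.0736 0.0002
0.093 [ 0.4705 -0.259 ] 0.0725 0.0002
0.1 [ 0.4709 -0.2589] 0.0711 0.0002
0 [(0.072, [0.473, -0.335])]
20 [(0.09, [0.449, -0.329])]
40 [(0.096, [0.428, -0.316]), (0.121, [0.432, -0.312])]
60 [(0.103, [0.412, -0.296])]
80 [(0.094, [0.4, -0.273])]
100 [(0.093, [0.4, -0.246])]
120 [(0.093, [0.409, -0.221])]
140 [(0.091, [0.427, -0.202])]
160 [(0.089, [0.449, -0.19])]
180 [(0.083, [0.474, -0.186])]
200 []
```

View pics/o43.png

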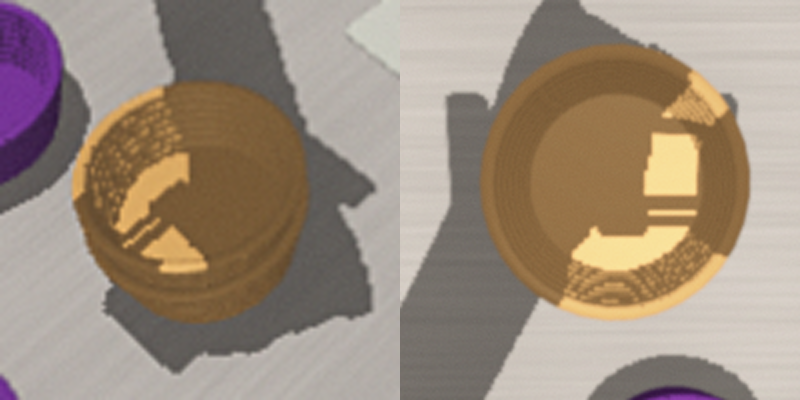

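The basket now sits concentric and level (circle residual 0.2 mm, rim z≈0.087–0.093, underside about 27–33 mm). One last overall check before handing in.

Run:
```python
from tab import *
t,ct=grab('top','t44.png'); sc,cs=grab('scene','s44.png')
H=hsv(sc); b=(H[...,0]>100)&(H[...,0]<125)&(H[...,1]>130)
print([cv2.boundingRect(k) for k in blobs(b,10)])
cv2.imwrite('pics/o44.png',np.hstack([cv2.resize(sc[60:400,60:460,::-1],(400,340)),cv2.resize(t[60:330,20:520,::-1],(400,216)) if 0 else cv2.resize(t[60:400,20:420,::-1],(400,340))]))
```

```text
[(316, 178, 27, 16)]
```

View pics/o44.png

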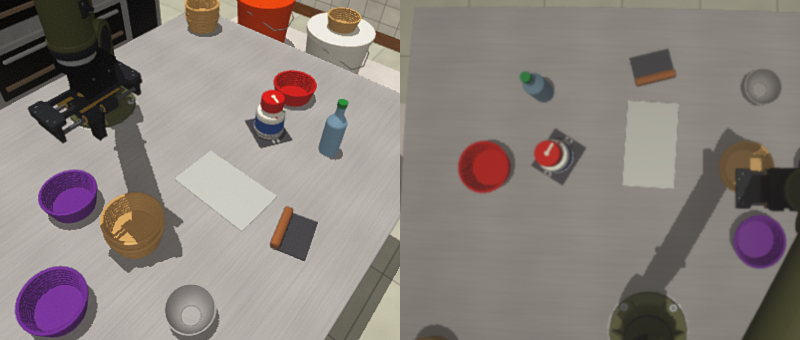

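The only blue left is the tub's own label. The cap is on, and the bottle, bowl and scraper have not moved. Handing in.

Run:
```python
from bench import ticket
print(ticket.close_job())
```

```text
the job is handed in; nothing more can be done
None
```

The job is done and handed in at about 65 s of the 208 s. The basket is nested, all four tablets are in the tub, and the cap is back on and locked. One step was finished out of order: the basket only became properly nested after the cap was locked.

- **Basket:** My first placement left it tilted about 14° in the rest, and I only noticed after the cap was back on. I then pressed its rim level. At the last check it was concentric with the rest and its rim fitted a circle to 0.2 mm. Its underside is about 27–33 mm above the bench. The lower figure sits right at the 27 mm limit, and the two ways of measuring height disagreed by about 5 mm.
- **Cap:** I pressed it with about 13 N and turned it 61° anticlockwise to open it, then stood it aside. To close it I pressed with about 15 N and turned it 60° clockwise. It sprang up into its catch and held against a 7.7 N upward pull. The pointer is at the red mark, and the cap is back at its starting position and size in the picture.
- **Tablets:** I saw them inside the tub before capping. The last scene picture shows no blue on the bench except the tub's own label.
- **Left alone:** The bottle, bowl, scraper and look-alike baskets look unmoved in the last pictures.
- **Stated value that was off:** The fingertips stood about 19 mm behind the TCP, not 8 mm ahead as described. My first pinch at the basket closed on air because of this. I used the measured value from then on.

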